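# Put the washed cutting boards away in the locking board rack

### The job

Put both washed cutting boards away in the board rack, the wide one in its wide bay and the narrow one in its narrow bay: tilt each one in under the overhanging keepers, then straighten it until it stands fully down in its slot and rests against the back. Once both are in, slide the locking bar home by its upright handle so that its arms stand in front of the boards, let go, and leave everything else on the table where it is.

Things in the scene. Friction and masses are not known exactly. Their poses are not given: they have to be found in the camera images.
- wide_mid (a point): Centre of the wide cutting board, a flat white plastic board: 165 mm wide (y), 130 mm high (z), 10 mm thick (x), 0.11 to 0.27 kg. At the start it stands in one of the drainer's two bays, its plane leaning 35 degrees from vertical, top (+z) towards the robot. Its upper 45 mm are free on both faces: pinch it there, gripper leaning like the board, and draw it out along its own plane
- narrow_mid (a point): Centre of the narrow cutting board, a flat white plastic board: 120 mm wide (y), 130 mm high (z), 10 mm thick (x), 0.11 to 0.27 kg. At the start it stands in one of the drainer's two bays, its plane leaning 35 degrees from vertical, top (+z) towards the robot. Its upper 45 mm are free on both faces: pinch it there, gripper leaning like the board, and draw it out along its own plane
- wide: The wide board itself, origin at the middle of its lower edge, z up the board, x through its thickness, y along the edge. A small dark dot near one upper corner is only a mark
- narrow: The narrow board itself, origin at the middle of its lower edge, z up the board, x through its thickness, y along the edge. A small dark dot near one upper corner is only a mark
- drainer: Fixed draining stand, dark steel on a grey base, 150 mm deep, 376 mm wide; origin at the centre of its underside, x away from the robot, z up. Two like bays at y = +92 and -92 mm; either board may stand in either. In each, two rest bars 46 mm either side of the bay's middle carry the board's robot-side face up to 84 mm from its foot; a 10 mm heel lip stands behind the foot
- rack: Fixed rack, dark steel posts on a grey base 345 x 120 mm; origin at the centre of its underside, x away from the robot, front is -x, z up. Two slots along y, end to end. Under the keepers a board cannot be lowered upright: it goes in with its top leaning forwards (-x) 25 degrees or more from vertical, lower edge in the slot, then swings upright about that edge, 9 mm clear of the keepers
- slot_floor (a point): Middle of the wide bay's slot floor, 22 mm above the table (the narrow one is alike). The slot is 15 mm from front lip to back bars for the 10 mm board; the lip is 4 mm high, then a 45 degree chamfer opens forwards, up to 21 mm above the floor. Back bars are 100 mm high. Cheeks 40 mm high at the slot's ends leave 3 mm at each end of the board. Floor and back lean 5 degrees back
- wide_home (a point): Where the centre of the wide board belongs when seated in the wide bay (171 mm between the cheeks), at y = +71 mm in the rack's frame; axes as the rack's. The seated board leans 5 degrees back (top to the rack's +x), lower edge on the slot floor 65 mm down the board from here, back face against the back bars
- narrow_home (a point): Where the centre of the narrow board belongs when seated in the narrow bay (126 mm between the cheeks), at y = -93.5 mm in the rack's frame; axes as the rack's. The seated board leans 5 degrees back (top to the rack's +x), lower edge on the slot floor 65 mm down the board from here, back face against the back bars
- keeper_edge (a point): Front edge of the overhanging keeper, on its underside, above the middle post. Keepers are flat steel, 6 mm thick, on the three posts; their underside is 139 mm above the slot floor (158 to 166 mm above the table), and they cover 14 mm over each end of a board and reach 65 mm forwards of the slot. The middle of each bay is open above
- lockbar (a joint): Aluminium locking bar along the rack's front foot: 0 = open, 0.030 m = home (hard stop). It grows as the bar slides to the rack's -y, starts at 0 to 0.005 and stays where it is left (friction 1.5 N). Its two arms, 71 mm above the table, start in front of the +y and middle posts; home, they stand 5 mm in front of the two boards
- lock_handle (a point): Centre of the black grip, 16 x 16 x 30 mm, on top of the locking bar's upright handle, beyond the rack's +y end (rack x = -40, y = 238 mm when open); axes as the rack's. It is 152 mm above the table, its top 167 mm; below it is a 12 mm square stem
- can: Bystander: small lidded can, 52 mm diameter, 75 mm high, in the middle near the robot; origin under its centre
- cup: Bystander: steel cup, 80 mm diameter, 85 mm high, behind; origin under its centre
- jar: Bystander: jar, 70 mm diameter, 110 mm high, right of the rack; origin under its centre
- spoon: Bystander: spoon lying in front of the drainer
- brush: Bystander: brush lying in front of the rack
- deli_tub: Bystander: open white tub, 100 x 150 x 70 mm, behind the rack; origin under its centre
Mind the look-alikes: they are no part of the job. Leave any turquoise look-alike of the wide alone.

How it is judged:
On the way, in this order (a step that is already met when the one before it is completed fails the run):
1. one of the boards (either) is seated in its bay (((distance between wide_mid and wide_home below 0.009 m and z of wide_mid in the frame of wide_home below 0.004 m and angle between the z axis of wide_mid and the z axis of rack, either way round below 0.16 rad and angle between the y axis of wide_mid and the y axis of rack, either way round below 0.08 rad) or (distance between narrow_mid and narrow_home below 0.009 m and z of narrow_mid in the frame of narrow_home below 0.004 m and angle between the z axis of narrow_mid and the z axis of rack, either way round below 0.16 rad and angle between the y axis of narrow_mid and the y axis of rack, either way round below 0.08 rad))), for 0.2 s.
2. both boards are seated in their bays (distance between wide_mid and wide_home below 0.009 m and z of wide_mid in the frame of wide_home below 0.004 m and angle between the z axis of each of wide_mid, narrow_mid and the z axis of rack, either way round below 0.16 rad and angle between the y axis of each of wide_mid, narrow_mid and the y axis of rack, either way round below 0.08 rad and distance between narrow_mid and narrow_home below 0.009 m and z of narrow_mid in the frame of narrow_home below 0.004 m), for 0.2 s.
3. the locking bar is slid home (all of step 2 and value of joint lockbar above 0.026 m), for 0.2 s.
At the end, for the whole second after the job is handed in: Both boards are at rest in their own bays: centre within 9 mm of the seated place and no more than 4 mm above it, board's height within 9 degrees of the rack's upright (seated, it leans 5 degrees back), long edges within 4.5 degrees of the slot; the locking bar is slid at least 26 mm of its 30 mm (all of step 3 and linear speed of each of wide, narrow below 0.02 m/s); the robot touches nothing.
It fails at once if a bystander (can, cup, jar, spoon, brush or tub) is pushed more than 40 mm (distance of any of can, cup, jar, spoon, brush, deli_tub from where it was at the start of the episode above 0.04 m).
It also fails if it takes over 72 s, if anything falls off the work surface, if the arm or the gripper's body presses on something with over 40 N, if the wrist force passes 120 N, or if a joint passes its speed limit or range.

### The arm

A 6-joint arm with a two-finger parallel gripper is mounted at the origin on the work surface. World frame = base frame: x ahead of the robot, y to its left, z up, the work surface at z = 0. Lengths are in m, angles in rad, forces in N, time in s.
With the tool pointing down it reaches from about 0.325 to 0.85 m from the base axis. Payload 15.5 kg.
Tool frame: the origin (TCP) lies at the very end of the fingers, on their centre line; the grasp point (between the pads) lies 19 mm behind it; z points along the fingers, y is the line along which they close (so a half turn about z gives the same grasp; the last joint's range is limited). The gripper opens to 91 mm and grips with 3 to 60 N. Pads are 32 mm wide; open, the fingers measure 118 mm over their backs; the gripper's body (76 mm by 178 mm) begins 60 mm behind the grasp point.
Start: joints at [-1.331, 0.494, 1.345, -0, 1.302, -0.096], TCP at [0.205, -0.59, 0.214] pointing down, gripper open.
Joint ranges: [-2.91, 2.91], [-0.82, 2.16], [0.22, 2.67], [-1.22, 4.37], [0.12, 2.79], [-3.08, 3.08]. Speed limits (rad/s): [1.89, 1.89, 2.57, 3.01, 3.01, 3.01].

### API

Orientations are given as a rotation vector (axis times angle).
In Python, from plant import * gives the robot as it stands. The module is installed in compiled form; this text tells all that it offers.
- The arm moves only by the shell command python3 -m handwheel 'ROWS' [FORCE]. ROWS is JSON, a list of rows, each an object of numbers: "dx", "dy", "dz": the shift along the tool's x, y, z in m; "wx", "wy", "wz": the turn, a rotation vector about the tool's x, y, z in rad; "grip": the closure, from -1 (fully open) to 1 (shut), so that 0 is half open. In form: [{"dx": .., "dy": .., "dz": .., "wx": .., "wy": .., "wz": .., "grip": ..}, ...]. A call has 1 to 5 rows; each row shifts and turns the commanded pose from where the row before left it, along the tool's axes as they then stand; what a row does not reach is not made up. A row lasts 1/10 s, in which the tool goes at most 50 mm and 8.59 degrees, less where a joint would pass 70% of its speed; a pose out of reach is approached as far as the arm can. A call is refused whole if a number of a shift passes 0.05 or a number of a turn 0.15, either way. A call with a gripper value outside its range is refused whole. The fingers move at their own pace and stop on an object; FORCE is the grip in N (left out, the last holds). Time passes only in rows, so rows that do not move let the fingers close. It gives the time, the measured TCP pose, the force, the opening and the grip force at its end, in the units of the state.
- observe(): the state, without advancing time (a new reading comes with each control period).
- grab_frame(name): name is "side" or "top"; returns (picture, depth): 480x640x3 uint8, red, green, blue; 480x640 float32, m along the optical axis (not along the pixel's ray), 0 where there is no reading.
- calibration(name): a dict with "fx", "fy", "cx", "cy" (pixels), "xyz" and "orientation" of the camera in the world. Camera axes: x right, y down, z forward; pixel columns grow to the right and rows downward; lengths in m; the calibration is good to about 2 mm. A picture is of the moment at which its call begins. calibration takes no time and is no camera call.
- job_done(): hands the job in; it is judged then, once.
Trained networks look in the newest picture that a camera, given by its name, has taken for a name from the list of things; names that differ only in an ending like _2 or _b are one class to them, and where a whole thing is asked for, a point or a joint stands for the part that bears it (a point fixed in the world has none). Each returns a list of dicts, best first, with "score" (0 to 1); they miss things now and then, are a little off and sometimes report something else, mostly with a low value. They report only what shows in the picture. A call takes as long as a camera call. They do not tell look-alikes from the thing itself.
- trace(target, camera): "pixels" (480x640 bool, what is visible of it) and "xy" ([column, row] in pixels, amid what is visible of it).
The state is a dict: "time_s": time; "joints": joint angles; "joint_velocities": joint speeds; "tau": joint torques, N m; "position": TCP position; "tool_rot": TCP orientation; "ft_force": force on the tool from outside, world axes, zero at the start; "wrist_torque": the same for the moment, N m; "gripper_width": finger opening in m; "finger_force": force on a finger pad.
Only numpy, scipy, OpenCV 4.12 (cv2) and the standard library are available. Lean on these libraries where they do the work, as an engineer would, in place of code of your own. Each camera call takes 0.05 s, during which the arm holds its last target. There are 200 camera calls.

## Working session

There is one attempt and no reset: what is moved stays moved. The work goes in short steps, Python scripts to look and compute and a shell command to move; the robot and the scene stay as the last step left them, time stands still between calls to the robot, and variables do not carry over. Pictures are saved under pics/ and viewed, at most 10 in all, crops included, and the job is handed in when it is done.

```bash
mkdir -p pics; ls; cat > h.py <<'E'
from plant import *
import numpy as np, cv2
from scipy.spatial.transform import Rotation as R
def cam(n):
    c=calibration(n); o=np.array(c["orientation"],float)
    M=o if o.shape==(3,3) else R.from_rotvec(o).as_matrix()
    return c,M,np.array(c["xyz"])
def cloud(n,d):
    c,M,t=cam(n); v,u=np.mgrid[:480,:640]
    P=np.stack([(u-c["cx"])/c["fx"]*d,(v-c["cy"])/c["fy"]*d,d],-1)
    P=P@M.T+t; P[d<=0]=np.nan
    return P
def proj(n,X):
    c,M,t=cam(n); q=(np.asarray(X)-t)@M
    return np.c_[q[...,0]/q[...,2]*c["fx"]+c["cx"],q[...,1]/q[...,2]*c["fy"]+c["cy"]]
E
python3 - <<'E'
from h import *
for n in ("side","top"):
    im,d=grab_frame(n); cv2.imwrite(f"pics/{n}0.png",im[...,::-1]); np.save(f"{n}0.npy",d)
    print(n,calibration(n)); P=cloud(n,d)
    for k in ("wide","narrow","drainer","rack","lock_handle","lockbar"):
        for r in trace(k,n)[:3]:
            m=r["pixels"]; q=P[m]; q=q[~np.isnan(q[:,0])]
            print(k,round(r["score"],2),np.round(r["xy"]),m.sum(),np.round(np.median(q,0),3),np.round(np.percentile(q,2,axis=0),3),np.round(np.percentile(q,98,axis=0),3))
            np.save(f"m_{n}_{k}_{round(r['score'],2)}.npy",m)
print(observe())
E
```

```text
pics
side {'fx': 624.8564845287916, 'fy': 624.8564845287916, 'cx': 314.3212880754664, 'cy': 239.11120900489271, 'xyz': array([-0.35531848, -1.29338921,  1.0327279 ]), 'orientation': array([-2.04135575,  0.65635572, -0.39895229])}
wide 0.72 [284. 250.] 199 [ 0.505 -0.021  0.052] [ 0.499 -0.274  0.021] [ 0.52  -0.011  0.118]
drainer 0.83 [257. 217.] 2228 [0.571 0.251 0.008] [0.515 0.067 0.002] [0.637 0.427 0.09 ]
rack 0.7 [369. 293.] 3044 [ 0.562 -0.326  0.045] [ 0.5   -0.424  0.   ] [ 0.622 -0.017  0.17 ]
lock_handle 0.55 [286. 259.] 211 [ 0.505 -0.025  0.042] [ 0.5   -0.274  0.016] [ 0.54  -0.011  0.118]
lockbar 0.61 [286. 253.] 195 [ 0.506 -0.022  0.046] [ 0.499 -0.275  0.021] [ 0.519 -0.011  0.118]
top {'fx': 566.4765905955861, 'fy': 566.4765905955861, 'cx': 330.977404601361, 'cy': 246.2649180684374, 'xyz': array([ 0.34282881, -0.06160977,  1.56252827]), 'orientation': array([-2.14388694,  2.15725866, -0.15225103])}
wide 0.8 [154. 323.] 2878 [0.358 0.412 0.011] [0.278 0.343 0.004] [0.439 0.481 0.018]
wide 0.73 [173. 230.] 1531 [0.592 0.345 0.102] [0.557 0.265 0.041] [0.635 0.426 0.
[... 379 characters left out ...]
006  0.169]
{'time_s': 0.7, 'joints': array([-1.33148784e+00,  4.93550679e-01,  1.34550777e+00, -3.18760498e-05,
        1.30248850e+00, -9.54581614e-02]), 'joint_velocities': array([0.00052999, 0.00111776, 0.00035276, 0.00084366, 0.00141403,
       0.00033691]), 'tau': array([-1.27793492e-04, -8.78507209e+01, -3.82207882e+01,  7.09270639e-02,
        4.37670853e-02, -1.09147973e-04]), 'position': array([ 0.20536085, -0.59030006,  0.21394301]), 'tool_rot': array([ 3.09763669e+00,  5.23403306e-01, -4.29944441e-05]), 'ft_force': array([0.87648994, 0.15815525, 0.46242911]), 'wrist_torque': array([ 0.05524564,  0.04827739, -0.00915034]), 'finger_force': 0.0, 'gripper_width': 0.09110104681273225}
```

View pics/top0.png

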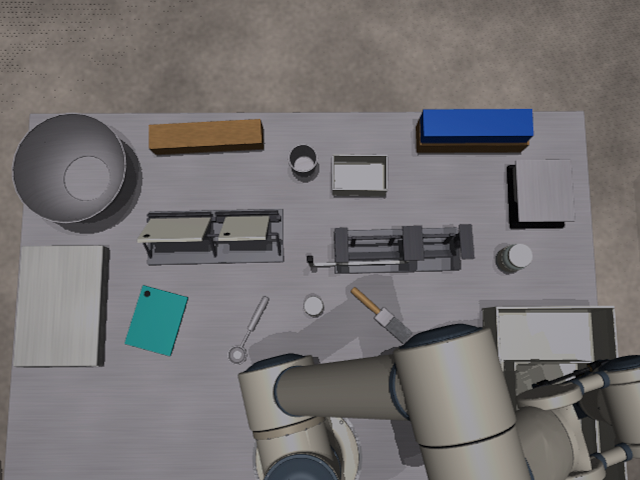

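View pics/side0.png

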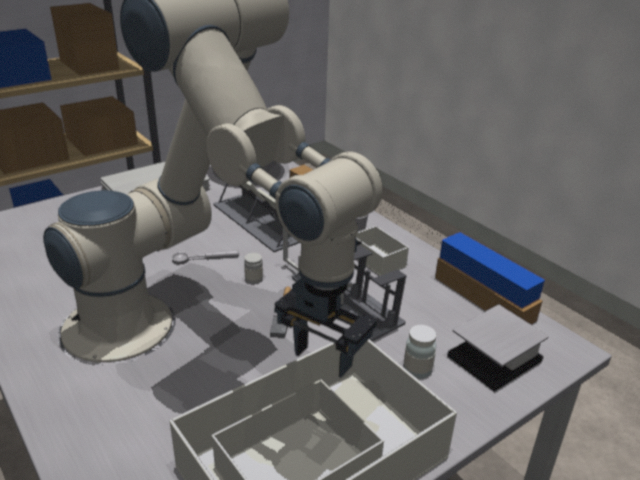

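Top view: the wide board is at (175,230) and the narrow one at (245,228), both in the drainer. The turquoise decoy is at (155,322), the rack at (402,250) and the handle at (310,260). Next I measure the poses.

```bash
cat > meas.py <<'E'
from h import *
im=cv2.imread("pics/top0.png"); d=np.load("top0.npy"); P=cloud("top",d); hsv=cv2.cvtColor(im,cv2.COLOR_BGR2HSV)
def rect(Q):
    c,s,a=cv2.minAreaRect(Q[:,:2].astype(np.float32)*1000); return np.round(c,1),np.round(s,1),round(a,2)
# table bias
for (u,v) in [(300,220),(310,190),(480,290),(220,300),(450,180)]: print("table",np.round(np.nanmedian(P[v-4:v+5,u-4:u+5].reshape(-1,3),0),4))
for nm,(u0,u1,v0,v1) in {"wide":(135,215,205,255),"narrow":(215,275,205,250)}.items():
    B=np.zeros((480,640),bool); B[v0:v1,u0:u1]=1
    m=B&(hsv[...,2]>150)&(P[...,2]>0.03)
    m=cv2.morphologyEx(m.astype(np.uint8),cv2.MORPH_OPEN,np.ones((3,3)))>0
    Q=P[m]; Q=Q[~np.isnan(Q[:,0])]
    for _ in range(4):
        c=Q.mean(0); n=np.linalg.svd(Q-c,full_matrices=False)[2][2]; n*=np.sign(n[2]); r=(Q-c)@n; Q=Q[abs(r)<max(.002,2*r.std())] if _<3 else Q
    # frame: y along edge (horizontal), z up plane
    y=np.cross([0,0,1],n); y/=np.linalg.norm(y); y*=np.sign(y[1]); z=np.cross(n,y); z*=np.sign(z[2])
    a=(Q-c)@y; b=(Q-c)@z
    lo,hi=np.percentile(a,[1,99]); bl,bh=np.percentile(b,[1,99])
    print(nm,len(Q),"n",np.round(n,3),"y",np.round(y,3),"z",np.round(z,3),"ext",np.round([hi-lo,bh-bl],4),"res",r.std(),"lean",np.degrees(np.arccos(z[2])))
    top=c+y*(lo+hi)/2+z*bh; print("  topmid(face)",np.round(top,4),"centre",np.round(top-z*.065-n*.005,4),"edges",np.round(c+y*lo+z*bh,4),np.round(c+y*hi+z*bh,4))
for nm,(u0,u1,v0,v1) in {"drainer":(140,290,205,268),"rack":(330,476,222,275)}.items():
    B=np.zeros((480,640),bool); B[v0:v1,u0:u1]=1
    Q=P[B&(P[...,2]>0.006)]; print(nm,"all",rect(Q)); z=Q[:,2]
    h,e=np.histogram(z,np.arange(0,.2,.004)); print([(round(e[i],3),int(h[i])) for i in range(len(h)) if h[i]>25])
    Q2=Q[z<0.03]; print(nm,"low",rect(Q2))
    if nm=="rack":
        m=(B&(P[...,2]>0.155)).astype(np.uint8); k,l,st,ce=cv2.connectedComponentsWithStats(m)
        for i in range(1,k):
            if st[i,4]>20: q=P[l==i]; print("keeper",st[i],rect(q),np.round(np.median(q,0),4))
B=np.zeros((480,640),bool); B[245:275,300:330]=1
q=P[B&(P[...,2]>.14)]; print("handle",rect(q),np.round(np.median(q,0),4),len(q))
E
python3 meas.py
python3 - <<'E'
import cv2
im=cv2.imread("pics/top0.png")[200:280,300:480]
cv2.imwrite("pics/rackcrop.png",cv2.resize(im,None,fx=4.4,fy=4.4,interpolation=cv2.INTER_CUBIC))
E
```

```text
table [ 6.36e-01  2.02e-02 -5.00e-04]
table [ 7.223e-01 -8.000e-03  3.000e-04]
table [ 4.368e-01 -4.766e-01  2.000e-04]
table [0.4139 0.2396 0.0011]
table [ 0.7491 -0.4052 -0.0011]
wide 90 n [0.997 0.014 0.071] y [-0.014  1.     0.   ] z [-0.071 -0.001  0.997] ext [0.1579 0.0157] res 0.0020686974932828633 lean 4.0699970828176655
  topmid(face) [0.5606 0.3445 0.1498] centre [0.5602 0.3445 0.0846] edges [0.5617 0.2656 0.1498] [0.5595 0.4234 0.1498]
narrow 15 n [ 0.993 -0.022  0.118] y [ 0.022  1.    -0.   ] z [-0.118  0.003  0.993] ext [0.0111 0.0106] res 0.002067447237623515 lean 6.78258584492243
  topmid(face) [0.563  0.1718 0.1493] centre [0.5658 0.1718 0.0842] edges [0.5629 0.1663 0.1493] [0.5632 0.1774 0.1493]
drainer all (array([591.7, 258.7]), array([418.6, 174.8]), 89.67)
[(np.float64(0.004), 636), (np.float64(0.008), 1593), (np.float64(0.012), 962), (np.float64(0.016), 185), (np.float64(0.028), 38), (np.float64(0.032), 78), (np.float64(0.036), 199), (np.float64(0.04), 236), (np.float64(0.044), 227), (np.float64(0.048), 195), (np.float64(0.052), 197), (np.float64(0.056), 150), 
[... 1000 characters left out ...]
float64(0.104), 54), (np.float64(0.108), 120), (np.float64(0.112), 69), (np.float64(0.116), 39), (np.float64(0.16), 202), (np.float64(0.164), 578), (np.float64(0.168), 591), (np.float64(0.172), 212), (np.float64(0.176), 27)]
rack low (array([ 554.6, -263.7]), array([400.6, 145.7]), 89.67)
keeper [458 224  16  35 464] (array([ 549.2, -401. ]), array([88.2, 35.1]), 0.92) [ 0.5487 -0.4011  0.1677]
keeper [402 226  22  35 704] (array([ 545.2, -268. ]), array([88.5, 50.9]), 1.49) [ 0.5446 -0.2677  0.1682]
keeper [334 228  14  35 460] (array([541.4, -89.6]), array([32.6, 88.1]), 89.61) [ 0.541  -0.0902  0.1681]
handle (array([507. , -10.9]), array([15.1, 13.9]), 88.91) [ 0.5064 -0.011   0.1665] 47
```

View pics/rackcrop.png

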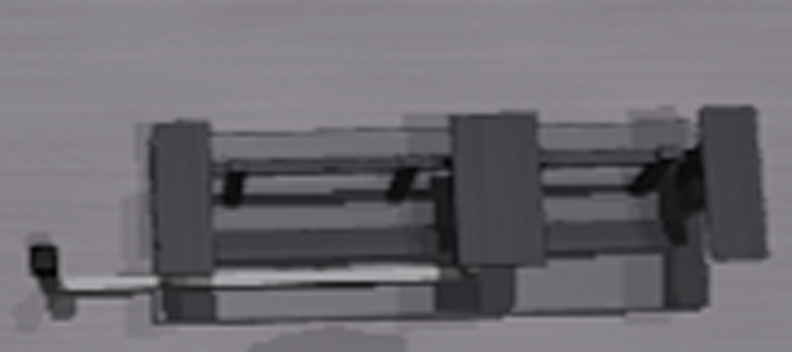

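```bash
cat > meas2.py <<'E'
from h import *
im=cv2.imread("pics/top0.png"); d=np.load("top0.npy"); P=cloud("top",d)
def board(P,sel,W,name):
    Q=P[sel]; Q=Q[~np.isnan(Q[:,0])]
    n0=np.array([np.cos(.61),0,np.sin(.61)]); s=Q@n0; h,e=np.histogram(s,np.arange(s.min(),s.max()+.004,.002)); i=h.argmax()
    Q=Q[abs(s-e[i]-.001)<.006]
    for _ in range(4):
        c=Q.mean(0); n=np.linalg.svd(Q-c,full_matrices=False)[2][2]; n*=np.sign(n[2]); r=(Q-c)@n; Q=Q[abs(r)<.003]
    y=np.cross([0,0,1],n); y/=np.linalg.norm(y); y*=np.sign(y[1]); z=np.cross(n,y); z*=np.sign(z[2])
    a,b=(Q-c)@y,(Q-c)@z; rc=cv2.minAreaRect((np.c_[a,b]*1000).astype(np.float32))
    lo,hi=np.percentile(a,[1,99]); bh=np.percentile(b,99)
    print(name,len(Q),"y",y.round(3),"z",z.round(3),"ext",(hi-lo).round(4),(bh-b.min()).round(4),"lean",np.degrees(np.arccos(z[2])).round(2),"rect",np.round(rc[1],1),rc[2])
    top=c+y*(lo+hi)/2+z*bh-n*.005; print("  topmid",top.round(4),"centre",(top-z*.065).round(4))
def box(u0,u1,v0,v1):
    B=np.zeros((480,640),bool); B[v0:v1,u0:u1]=1; return B
if __name__=="__main__":
    board(P,box(135,215,205,255)&(P[...,2]>.045),.165,"wide")
    board(P,box(216,275,205,250)&(P[...,2]>.045),.12,"narrow")
    yaw=.025; O=np.array([.5535,-.2454,0]); Z=R.from_euler("z",yaw).as_matrix()
    L=(P-O)@Z
    for y0 in (.05,.09,-.07,-.11):
        q=L[(abs(L[...,1]-y0)<.012)&(abs(L[...,0])<.1)]
        print(y0,[(int(x*1000),round(float(np.median(q[abs(q[:,0]-x)<.002,2])),3)) for x in np.arange(-.076,.08,.004) if (abs(q[:,0]-x)<.002).any()])
    q=L[(abs(L[...,1])<.2)&(L[...,2]>.09)&(L[...,2]<.13)]; print(np.percentile(q,[2,25,50,75,98],axis=0).round(4))
    for n in("can","jar","spoon","brush"):
        pass
E
python3 meas2.py
```

```text
wide 1261 y [-0.015  1.     0.   ] z [-0.578 -0.009  0.816] ext 0.1619 0.1272 lean 35.3 rect [129.5 166.6] 89.84721374511719
  topmid [0.5564 0.3446 0.1449] centre [0.594  0.3452 0.0919]
narrow 907 y [-0.015  1.     0.   ] z [-0.582 -0.009  0.813] ext 0.1176 0.1246 lean 35.59 rect [120.2 128.7] 0.7535317540168762
  topmid [0.5599 0.162  0.1439] centre [0.5977 0.1626 0.091 ]
0.05 [(-76, -0.001), (-72, 0.003), (-67, -0.001), (-63, 0.013), (-59, 0.013), (-55, 0.013), (-51, 0.011), (-47, 0.014), (-43, 0.025), (-39, 0.031), (-35, 0.028), (-31, 0.011), (-27, 0.016), (-23, 0.042), (-19, 0.038), (-15, 0.034), (-11, 0.026), (-7, 0.025), (-3, 0.023), (0, 0.022), (4, 0.024), (8, 0.02), (12, 0.027), (16, 0.103), (20, 0.107), (24, 0.009), (36, 0.016), (40, 0.012), (44, 0.011), (48, 0.011), (52, 0.01), (56, -0.001), (60, -0.001), (64, -0.0), (68, 0.002), (72, -0.0), (76, -0.001)]
0.09 [(-76, 0.001), (-72, 0.0), (-67, 0.001), (-63, 0.003), (-59, 0.011), (-55, 0.011), (-51, 0.012), (-47, 0.01), (-43, 0.019), (-39, 0.03), (-35, 0.029), (-31, 0.012), (-27, 0.04), (-23, 0.044), (-19, 0.042), (-15, 0.03
[... 697 characters left out ...]
), (60, -0.0), (64, -0.0), (68, 0.001), (72, 0.0), (76, 0.001)]
-0.11 [(-76, 0.002), (-72, -0.002), (-67, 0.0), (-63, 0.007), (-59, 0.012), (-55, 0.013), (-51, 0.011), (-47, 0.011), (-43, 0.013), (-39, 0.011), (-35, 0.013), (-31, 0.012), (-27, 0.042), (-23, 0.042), (-19, 0.037), (-15, 0.034), (-11, 0.029), (-7, 0.024), (-3, 0.024), (0, 0.02), (4, 0.023), (8, 0.021), (12, 0.063), (16, 0.109), (20, 0.111), (24, 0.011), (36, 0.012), (40, 0.013), (44, 0.012), (48, 0.014), (52, 0.011), (56, 0.003), (60, -0.0), (64, 0.003), (68, -0.002), (72, -0.002), (76, 0.002)]
[[-0.494  -0.1963  0.0925]
 [ 0.0196 -0.1536  0.1107]
 [ 0.2855 -0.1154  0.1243]
 [ 0.3199 -0.0745  0.1278]
 [ 0.3499  0.1833  0.1298]]
```

```bash
cat > pl.py <<'E'
from h import *
def tool(lean,yaw):  # tool z = -board z; board leans 'lean' deg, top towards -x
    l=np.radians(lean); Z=R.from_euler("z",yaw).as_matrix()
    return Z@np.c_[[0,1,0],[np.cos(l),0,np.sin(l)],[np.sin(l),0,-np.cos(l)]]
def cur():
    s=observe(); return np.array(s["position"]),R.from_rotvec(s["tool_rot"]).as_matrix()
def plan(legs,start=None,step=.048,turn=.14,nd=3,q=.002):
    """legs: list of (pos,rotmatrix,arc?)"""
    p,M=start or cur(); out=[]
    for tp,tM,arc in legs:
        p0,M0=p.copy(),M.copy(); tp=np.array(tp,float)
        rv=R.from_matrix(M0.T@tM).as_rotvec()
        a0,a1=np.arctan2(p0[1],p0[0]),np.arctan2(tp[1],tp[0]); r0,r1=np.hypot(*p0[:2]),np.hypot(*tp[:2])
        L=np.linalg.norm([max(r0,r1)*(a1-a0),r1-r0,tp[2]-p0[2]]) if arc else np.linalg.norm(tp-p0)
        n=max(1,int(np.ceil(max(L/step,np.linalg.norm(rv)/turn))))
        for i in range(1,n+1):
            f=i/n
            if arc:
                a,r=a0+f*(a1-a0),r0+f*(r1-r0); g=np.array([r*np.cos(a),r*np.sin(a),p0[2]+f*(tp[2]-p0[2])])
            else: g=p0+f*(tp-p0)
            G=M0@R.from_rotvec(f*rv).as_matrix()
            d=np.round(M.T@(g-p)/q)*q; w=np.round(R.from_matrix(M.T@G).as_rotvec()/.005)*.005
            out.append((d,w)); p=p+M@d; M=M@R.from_rotvec(w).as_matrix()
    for k in range(0,len(out),5):
        print("["+",".join("{"+",".join(f'"{a}":{round(float(v),4):g}' for a,v in zip(("dx","dy","dz","wx","wy","wz"),np.r_[d,w]) if abs(v)>1e-6)+"}" for d,w in out[k:k+5])+"]")
    print("end",p.round(4)); return p,M
E
python3 - <<'E'
from pl import *
T=tool(35,.015); zb=-T[:,2]
top=np.array([.5564,.3446,.1449])
pre=top+zb*.05
p,M=cur()
plan([(p+[0.02,0.05,.12],M,True),(pre+[0,0,.06],T,True),(pre,T,False)])
E
```

```text
[{"dx":0.012,"dy":-0.014,"dz":-0.04},{"dx":0.012,"dy":-0.012,"dz":-0.04},{"dx":0.012,"dy":-0.014,"dz":-0.04},{"dx":0.042,"dy":-0.002,"dz":0.004,"wx":-0.02,"wy":0.015,"wz":-0.05},{"dx":0.044,"dy":-0.004,"dz":0.004,"wx":-0.025,"wy":0.015,"wz":-0.05}]
[{"dx":0.042,"dy":-0.004,"dz":0.004,"wx":-0.02,"wy":0.02,"wz":-0.05},{"dx":0.044,"dy":-0.006,"dz":0.006,"wx":-0.025,"wy":0.015,"wz":-0.05},{"dx":0.042,"dy":-0.006,"dz":0.006,"wx":-0.02,"wy":0.015,"wz":-0.05},{"dx":0.042,"dy":-0.008,"dz":0.004,"wx":-0.02,"wy":0.015,"wz":-0.05},{"dx":0.044,"dy":-0.01,"dz":0.006,"wx":-0.025,"wy":0.015,"wz":-0.055}]
[{"dx":0.042,"dy":-0.01,"dz":0.006,"wx":-0.02,"wy":0.015,"wz":-0.05},{"dx":0.042,"dy":-0.01,"dz":0.006,"wx":-0.025,"wy":0.02,"wz":-0.05},{"dx":0.042,"dy":-0.014,"dz":0.004,"wx":-0.02,"wy":0.015,"wz":-0.05},{"dx":0.042,"dy":-0.012,"dz":0.004,"wx":-0.02,"wy":0.015,"wz":-0.05},{"dx":0.042,"dy":-0.014,"dz":0.004,"wx":-0.025,"wy":0.015,"wz":-0.05}]
[{"dx":0.042,"dy":-0.016,"dz":0.004,"wx":-0.02,"wy":0.015,"wz":-0.05},{"dx":0.042,"dy":-0.016,"dz":0.002,"wx":-0.025,"wy":0.015,"wz":-0.05},{"dx":0.042,"dy":-0.016,"dz":0.002,"wx":-0.02,"wy":0.02,"wz":-0.05},{"dx":0.04,"dy":-0.018,"dz":0.002,"wx":-0.02,"wy":0.015,"wz":-0.05},{"dx":0.042,"dy":-0.02,"wx":-0.025,"wy":0.015,"wz":-0.05}]
[{"dx":0.04,"dy":-0.018,"dz":-0.002,"wx":-0.02,"wy":0.015,"wz":-0.05},{"dx":0.042,"dy":-0.02,"dz":-0.002,"wx":-0.025,"wy":0.015,"wz":-0.055},{"dx":0.04,"dy":-0.02,"dz":-0.004,"wx":-0.02,"wy":0.02,"wz":-0.05},{"dx":0.04,"dy":-0.022,"dz":-0.006,"wx":-0.02,"wy":0.015,"wz":-0.05},{"dx":0.04,"dy":-0.02,"dz":-0.006,"wx":-0.025,"wy":0.015,"wz":-0.05}]
[{"dx":0.04,"dy":-0.022,"dz":-0.008,"wx":-0.02,"wy":0.015,"wz":-0.05},{"dx":0.04,"dy":-0.022,"dz":-0.01,"wx":-0.025,"wy":0.015,"wz":-0.05},{"dy":-0.018,"dz":0.024},{"dy":-0.016,"dz":0.026}]
end [0.5285 0.3439 0.1862]
```

```bash
python3 -m handwheel '[{"dx":0.012,"dy":-0.014,"dz":-0.04},{"dx":0.012,"dy":-0.012,"dz":-0.04},{"dx":0.012,"dy":-0.014,"dz":-0.04},{"dx":0.042,"dy":-0.002,"dz":0.004,"wx":-0.02,"wy":0.015,"wz":-0.05},{"dx":0.044,"dy":-0.004,"dz":0.004,"wx":-0.025,"wy":0.015,"wz":-0.05}]' 20
python3 -m handwheel '[{"dx":0.042,"dy":-0.004,"dz":0.004,"wx":-0.02,"wy":0.02,"wz":-0.05},{"dx":0.044,"dy":-0.006,"dz":0.006,"wx":-0.025,"wy":0.015,"wz":-0.05},{"dx":0.042,"dy":-0.006,"dz":0.006,"wx":-0.02,"wy":0.015,"wz":-0.05},{"dx":0.042,"dy":-0.008,"dz":0.004,"wx":-0.02,"wy":0.015,"wz":-0.05},{"dx":0.044,"dy":-0.01,"dz":0.006,"wx":-0.025,"wy":0.015,"wz":-0.055}]'
python3 -m handwheel '[{"dx":0.042,"dy":-0.01,"dz":0.006,"wx":-0.02,"wy":0.015,"wz":-0.05},{"dx":0.042,"dy":-0.01,"dz":0.006,"wx":-0.025,"wy":0.02,"wz":-0.05},{"dx":0.042,"dy":-0.014,"dz":0.004,"wx":-0.02,"wy":0.015,"wz":-0.05},{"dx":0.042,"dy":-0.012,"dz":0.004,"wx":-0.02,"wy":0.015,"wz":-0.05},{"dx":0.042,"dy":-0.014,"dz":0.004,"wx":-0.025,"wy":0.015,"wz":-0.05}]'
python3 -m handwheel '[{"dx":0.042,"dy":-0.016,"dz":0.004,"wx":-0.02,"wy":0.015,"wz":-0.05},{"dx":0.042,"dy":-0.016,"dz":0.002,"wx":-0.025,"wy":0.015,"wz":-0.05},{"dx":0.042,"dy":-0.016,"dz":0.002,"wx":-0.02,"wy":0.02,"wz":-0.05},{"dx":0.04,"dy":-0.018,"dz":0.002,"wx":-0.02,"wy":0.015,"wz":-0.05},{"dx":0.042,"dy":-0.02,"wx":-0.025,"wy":0.015,"wz":-0.05}]'
```

```text
schema error: expected keys dx, dy, dz, wx, wy, wz, grip
schema error: expected keys dx, dy, dz, wx, wy, wz, grip
schema error: expected keys dx, dy, dz, wx, wy, wz, grip
schema error: expected keys dx, dy, dz, wx, wy, wz, grip
```

```bash
python3 - <<'E'
from pl import *
T=tool(35,.015); zb=-T[:,2]
pre=np.array([.5564,.3446,.1449])+zb*.05
plan([(pre+[0,0,.06],T,True),(pre,T,False)]); print(observe()["joints"].round(2))
E
```

```text
[{"dx":0.048,"dy":-0.002,"dz":-0.002,"wx":-0.02,"wy":0.015,"wz":-0.05},{"dx":0.046,"dy":-0.002,"wx":-0.025,"wy":0.015,"wz":-0.05},{"dx":0.048,"dy":-0.004,"wx":-0.02,"wy":0.02,"wz":-0.05},{"dx":0.046,"dy":-0.006,"wx":-0.025,"wy":0.015,"wz":-0.05},{"dx":0.048,"dy":-0.006,"wx":-0.02,"wy":0.015,"wz":-0.05}]
[{"dx":0.046,"dy":-0.008,"dz":0.002,"wx":-0.02,"wy":0.015,"wz":-0.05},{"dx":0.046,"dy":-0.008,"wx":-0.025,"wy":0.015,"wz":-0.055},{"dx":0.046,"dy":-0.01,"dz":0.002,"wx":-0.02,"wy":0.015,"wz":-0.05},{"dx":0.048,"dy":-0.01,"wx":-0.025,"wy":0.02,"wz":-0.05},{"dx":0.044,"dy":-0.012,"wx":-0.02,"wy":0.015,"wz":-0.05}]
[{"dx":0.046,"dy":-0.014,"wx":-0.02,"wy":0.015,"wz":-0.05},{"dx":0.046,"dy":-0.014,"wx":-0.025,"wy":0.015,"wz":-0.05},{"dx":0.044,"dy":-0.014,"dz":-0.002,"wx":-0.02,"wy":0.015,"wz":-0.05},{"dx":0.046,"dy":-0.016,"dz":-0.002,"wx":-0.025,"wy":0.015,"wz":-0.05},{"dx":0.044,"dy":-0.016,"dz":-0.004,"wx":-0.02,"wy":0.02,"wz":-0.05}]
[{"dx":0.044,"dy":-0.018,"dz":-0.004,"wx":-0.02,"wy":0.015,"wz":-0.05},{"dx":0.044,"dy":-0.018,"dz":-0.004,"wx":-0.025,"wy":0.015,"wz":-0.05},{"dx":0.042,"dy":-0.02,"dz":-0.008,"wx":-0.02,"wy":0.015,"wz":-0.05},{"dx":0.044,"dy":-0.018,"dz":-0.006,"wx":-0.025,"wy":0.015,"wz":-0.055},{"dx":0.042,"dy":-0.02,"dz":-0.01,"wx":-0.02,"wy":0.02,"wz":-0.05}]
[{"dx":0.042,"dy":-0.02,"dz":-0.01,"wx":-0.02,"wy":0.015,"wz":-0.05},{"dx":0.04,"dy":-0.022,"dz":-0.012,"wx":-0.025,"wy":0.015,"wz":-0.05},{"dx":0.042,"dy":-0.02,"dz":-0.014,"wx":-0.02,"wy":0.015,"wz":-0.05},{"dx":0.04,"dy":-0.02,"dz":-0.014,"wx":-0.025,"wy":0.015,"wz":-0.05},{"dy":-0.018,"dz":0.024}]
[{"dy":-0.018,"dz":0.024}]
end [0.527  0.3444 0.186 ]
[-1.33  0.49  1.35 -0.    1.3  -0.1 ]
```

```bash
python3 - <<'E'
s=open('pl.py').read()
s=s.replace(" if abs(v)>1e-6)+\"}\"",")+f',\"grip\":{grip}}}'").replace("q=.002):","q=.002,grip=-1):").replace("round(float(v),4):g","round(float(v),4)+0:g")
open('pl.py','w').write(s)
E
python3 -m handwheel '[{"dx":0.012,"dy":-0.014,"dz":-0.04,"wx":0,"wy":0,"wz":0,"grip":-1},{"dx":0.012,"dy":-0.012,"dz":-0.04,"wx":0,"wy":0,"wz":0,"grip":-1},{"dx":0.012,"dy":-0.014,"dz":-0.04,"wx":0,"wy":0,"wz":0,"grip":-1},{"dx":0.042,"dy":-0.002,"dz":0.004,"wx":-0.02,"wy":0.015,"wz":-0.05,"grip":-1},{"dx":0.044,"dy":-0.004,"dz":0.004,"wx":-0.025,"wy":0.015,"wz":-0.05,"grip":-1}]' 20
python3 -m handwheel '[{"dx":0.042,"dy":-0.004,"dz":0.004,"wx":-0.02,"wy":0.02,"wz":-0.05,"grip":-1},{"dx":0.044,"dy":-0.006,"dz":0.006,"wx":-0.025,"wy":0.015,"wz":-0.05,"grip":-1},{"dx":0.042,"dy":-0.006,"dz":0.006,"wx":-0.02,"wy":0.015,"wz":-0.05,"grip":-1},{"dx":0.042,"dy":-0.008,"dz":0.004,"wx":-0.02,"wy":0.015,"wz":-0.05,"grip":-1},{"dx":0.044,"dy":-0.01,"dz":0.006,"wx":-0.025,"wy":0.015,"wz":-0.055,"grip":-1}]'
python3 -m handwheel '[{"dx":0.042,"dy":-0.01,"dz":0.006,"wx":-0.02,"wy":0.015,"wz":-0.05,"grip":-1},{"dx":0.042,"dy":-0.01,"dz":0.006,"wx":-0.025,"wy":0.02,"wz":-0.05,"grip":-1},{"dx":0.042,"dy":-0.014,"dz":0.004,"wx":-0.02,"wy":0.015,"wz":-0.05,"grip":-1},{"dx":0.042,"dy":-0.012,"dz":0.004,"wx":-0.02,"wy":0.015,"wz":-0.05,"grip":-1},{"dx":0.042,"dy":-0.014,"dz":0.004,"wx":-0.025,"wy":0.015,"wz":-0.05,"grip":-1}]'
python3 -m handwheel '[{"dx":0.042,"dy":-0.016,"dz":0.004,"wx":-0.02,"wy":0.015,"wz":-0.05,"grip":-1},{"dx":0.042,"dy":-0.016,"dz":0.002,"wx":-0.025,"wy":0.015,"wz":-0.05,"grip":-1},{"dx":0.042,"dy":-0.016,"dz":0.002,"wx":-0.02,"wy":0.02,"wz":-0.05,"grip":-1},{"dx":0.04,"dy":-0.018,"dz":0.002,"wx":-0.02,"wy":0.015,"wz":-0.05,"grip":-1},{"dx":0.042,"dy":-0.02,"dz":0,"wx":-0.025,"wy":0.015,"wz":-0.05,"grip":-1}]'
python3 - <<'E'
from pl import *
T=tool(35,.015); zb=-T[:,2]
pre=np.array([.5564,.3446,.1449])+zb*.05
plan([(pre+[0,0,.06],T,True),(pre,T,False)]); print(observe()["joints"].round(2))
E
```

```text
time_s: 1.2
position: [0.3055, -0.5052, 0.3279]
tool_rot: [3.025, 0.669, 0.06]
ft_force: [0.4, -0.4, -0.5]
gripper_width: 0.0915
finger_force: 0.0
time_s: 1.7
position: [0.4737, -0.3673, 0.3087]
tool_rot: [2.821, 1.018, 0.203]
ft_force: [0.8, -0.1, -0.6]
gripper_width: 0.091
finger_force: 0.0
time_s: 2.2
position: [0.5821, -0.1778, 0.291]
tool_rot: [2.577, 1.32, 0.335]
ft_force: [0.7, -0.5, -0.3]
gripper_width: 0.0913
finger_force: 0.0
time_s: 2.7
position: [0.6159, 0.043, 0.271]
tool_rot: [2.298, 1.583, 0.455]
ft_force: [1.1, 0.0, 0.6]
gripper_width: 0.0908
finger_force: 0.0
[{"dx":0.04,"dy":-0.02,"dz":-0.002,"wx":-0.02,"wy":0.015,"wz":-0.05,"grip":-1},{"dx":0.042,"dy":-0.02,"dz":-0.002,"wx":-0.025,"wy":0.015,"wz":-0.05,"grip":-1},{"dx":0.04,"dy":-0.02,"dz":-0.004,"wx":-0.02,"wy":0.02,"wz":-0.05,"grip":-1},{"dx":0.04,"dy":-0.02,"dz":-0.006,"wx":-0.02,"wy":0.015,"wz":-0.05,"grip":-1},{"dx":0.04,"dy":-0.022,"dz":-0.006,"wx":-0.025,"wy":0.015,"wz":-0.05,"grip":-1}]
[{"dx":0.038,"dy":-0.022,"dz":-0.008,"wx":-0.02,"wy":0.015,"wz":-0.055,"grip":-1},{"dx":0.04,"dy":-0.02,"dz":-0.01,"wx":-0.02,"wy":0.015,"wz":-0.05,"grip":-1},{"dx":0,"dy":-0.018,"dz":0.026,"wx":0,"wy":0,"wz":0,"grip":-1},{"dx":0,"dy":-0.018,"dz":0.024,"wx":0,"wy":0,"wz":0,"grip":-1}]
end [0.5271 0.3441 0.1855]
[ 0.02  0.25  1.68 -0.12  0.77  0.45]
```

Works well; continue to the pre-grasp, stopping above for a check.

```bash

python3 -m handwheel '[{"dx":0.04,"dy":-0.02,"dz":-0.002,"wx":-0.02,"wy":0.015,"wz":-0.05,"grip":-1},{"dx":0.042,"dy":-0.02,"dz":-0.002,"wx":-0.025,"wy":0.015,"wz":-0.05,"grip":-1},{"dx":0.04,"dy":-0.02,"dz":-0.004,"wx":-0.02,"wy":0.02,"wz":-0.05,"grip":-1},{"dx":0.04,"dy":-0.02,"dz":-0.006,"wx":-0.02,"wy":0.015,"wz":-0.05,"grip":-1},{"dx":0.04,"dy":-0.022,"dz":-0.006,"wx":-0.025,"wy":0.015,"wz":-0.05,"grip":-1}]' >/dev/null
python3 -m handwheel '[{"dx":0.038,"dy":-0.022,"dz":-0.008,"wx":-0.02,"wy":0.015,"wz":-0.055,"grip":-1},{"dx":0.04,"dy":-0.02,"dz":-0.01,"wx":-0.02,"wy":0.015,"wz":-0.05,"grip":-1},{"dx":0,"dy":-0.018,"dz":0.026,"wx":0,"wy":0,"wz":0,"grip":-1},{"dx":0,"dy":-0.018,"dz":0.024,"wx":0,"wy":0,"wz":0,"grip":-1},{"dx":0,"dy":0,"dz":0,"wx":0,"wy":0,"wz":0,"grip":-1}]'
python3 - <<'E'
from pl import *
p,M=cur(); T=tool(35,.015); zb=-T[:,2]
print(M.round(3)); print(observe()["joints"].round(2))
plan([(np.array([.5564,.3446,.1449])-zb*.026,T,False)])
im,d=grab_frame("side"); cv2.imwrite("pics/side1.png",im[...,::-1])
E
```

```text
time_s: 3.7
position: [0.5253, 0.3419, 0.1821]
tool_rot: [1.861, 1.893, 0.584]
ft_force: [-0.6, -0.6, -0.3]
gripper_width: 0.0913
finger_force: 0.0
[[-0.015  0.823  0.567]
 [ 1.     0.015  0.004]
 [-0.005  0.567 -0.823]]
[ 0.68  0.41  1.83 -0.76  0.54  1.26]
[{"dx":0.002,"dy":0.002,"dz":0.038,"wx":-0.005,"wy":0,"wz":0,"grip":-1},{"dx":0,"dy":0.002,"dz":0.036,"wx":-0.005,"wy":0.005,"wz":0.005,"grip":-1}]
end [0.5707 0.3443 0.1236]
```

View pics/side1.png

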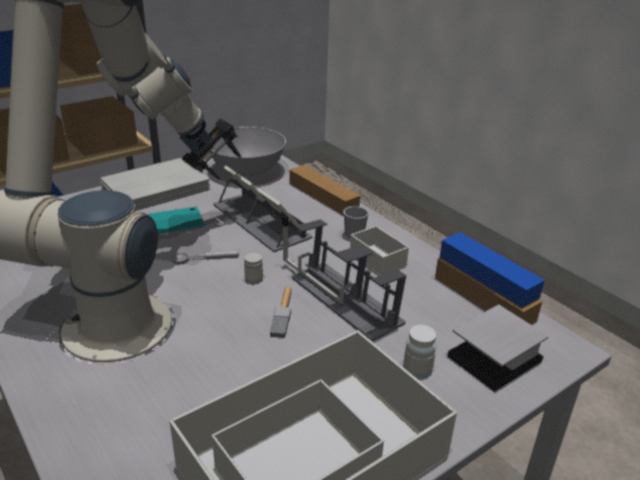

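The side view shows the open gripper at (220,145), leaning over the top edge of the wide board. Next: go in and close.

```bash

python3 -m handwheel '[{"dx":0.002,"dy":0.002,"dz":0.038,"wx":-0.005,"wy":0,"wz":0,"grip":-1},{"dx":0,"dy":0.002,"dz":0.036,"wx":-0.005,"wy":0.005,"wz":0.005,"grip":-1},{"dx":0,"dy":0,"dz":0,"wx":0,"wy":0,"wz":0,"grip":-1}]'
python3 -m handwheel '[{"dx":0,"dy":0,"dz":0,"wx":0,"wy":0,"wz":0,"grip":1},{"dx":0,"dy":0,"dz":0,"wx":0,"wy":0,"wz":0,"grip":1},{"dx":0,"dy":0,"dz":0,"wx":0,"wy":0,"wz":0,"grip":1},{"dx":0,"dy":0,"dz":0,"wx":0,"wy":0,"wz":0,"grip":1},{"dx":0,"dy":0,"dz":0,"wx":0,"wy":0,"wz":0,"grip":1}]' 35
python3 -m handwheel '[{"dx":0,"dy":0,"dz":0,"wx":0,"wy":0,"wz":0,"grip":1},{"dx":0,"dy":0,"dz":0,"wx":0,"wy":0,"wz":0,"grip":1},{"dx":0,"dy":0,"dz":0,"wx":0,"wy":0,"wz":0,"grip":1},{"dx":0,"dy":0,"dz":0,"wx":0,"wy":0,"wz":0,"grip":1}]' 35
```

```text
time_s: 4.05
position: [0.5751, 0.3443, 0.126]
tool_rot: [1.862, 1.88, 0.604]
ft_force: [-0.5, -0.3, 1.2]
gripper_width: 0.0912
finger_force: 0.0
time_s: 4.55
position: [0.5727, 0.3454, 0.128]
tool_rot: [1.86, 1.882, 0.607]
ft_force: [0.6, -0.3, -0.3]
gripper_width: 0.0538
finger_force: 0.0
time_s: 4.95
position: [0.5728, 0.3452, 0.1272]
tool_rot: [1.861, 1.882, 0.606]
ft_force: [-0.5, 0.3, -0.1]
gripper_width: 0.0219
finger_force: 0.0
```

```bash

python3 -m handwheel '[{"dx":0,"dy":0,"dz":0.004,"wx":0,"wy":0,"wz":0,"grip":1},{"dx":0,"dy":0,"dz":0,"wx":0,"wy":0,"wz":0,"grip":1},{"dx":0,"dy":0,"dz":0,"wx":0,"wy":0,"wz":0,"grip":1},{"dx":0,"dy":0,"dz":0,"wx":0,"wy":0,"wz":0,"grip":1},{"dx":0,"dy":0,"dz":0,"wx":0,"wy":0,"wz":0,"grip":1}]' 35
python3 - <<'E'
from pl import *
p,M=cur(); zb=-M[:,2]; T=tool(35,.025)
plan([(p+zb*.13,M,False),(p+zb*.13+[0,0,.06],M,False)],grip=1)
E
```

```text
time_s: 5.45
position: [0.575, 0.3452, 0.1239]
tool_rot: [1.861, 1.882, 0.606]
ft_force: [-0.4, -0.0, -2.2]
gripper_width: 0.0098
finger_force: 35.0
[{"dx":0,"dy":0,"dz":-0.044,"wx":0,"wy":0,"wz":0,"grip":1},{"dx":0,"dy":0,"dz":-0.042,"wx":0,"wy":0,"wz":0,"grip":1},{"dx":0,"dy":0,"dz":-0.044,"wx":0,"wy":0,"wz":0,"grip":1},{"dx":0,"dy":0.018,"dz":-0.024,"wx":0,"wy":0,"wz":0,"grip":1},{"dx":0,"dy":0.016,"dz":-0.024,"wx":0,"wy":0,"wz":0,"grip":1}]
end [0.4997 0.3433 0.2887]
```

```bash

python3 -m handwheel '[{"dx":0,"dy":0,"dz":-0.02,"wx":0,"wy":0,"wz":0,"grip":1},{"dx":0,"dy":0,"dz":-0.03,"wx":0,"wy":0,"wz":0,"grip":1},{"dx":0,"dy":0,"dz":-0.04,"wx":0,"wy":0,"wz":0,"grip":1},{"dx":0,"dy":0,"dz":-0.04,"wx":0,"wy":0,"wz":0,"grip":1},{"dx":0,"dy":0,"dz":0,"wx":0,"wy":0,"wz":0,"grip":1}]'
python3 -m handwheel '[{"dx":0,"dy":0.018,"dz":-0.024,"wx":0,"wy":0,"wz":0,"grip":1},{"dx":0,"dy":0.016,"dz":-0.024,"wx":0,"wy":0,"wz":0,"grip":1},{"dx":0,"dy":0.016,"dz":-0.024,"wx":0,"wy":0,"wz":0,"grip":1},{"dx":0,"dy":0,"dz":0,"wx":0,"wy":0,"wz":0,"grip":1}]'
python3 - <<'E'
from pl import *
p,M=cur(); T=tool(35,.025)
plan([([.41,-.174,.30],T,False)],step=.044,grip=1)
E
```

```text
time_s: 5.95
position: [0.4987, 0.3447, 0.2341]
tool_rot: [1.859, 1.881, 0.613]
ft_force: [-0.3, -0.4, -2.9]
gripper_width: 0.0099
finger_force: 35.0
time_s: 6.35
position: [0.5002, 0.3442, 0.3214]
tool_rot: [1.86, 1.879, 0.614]
ft_force: [0.9, 0.1, -3.2]
gripper_width: 0.0099
finger_force: 35.0
[{"dx":-0.044,"dy":-0.008,"dz":-0.004,"wx":0,"wy":0,"wz":0,"grip":1},{"dx":-0.042,"dy":-0.006,"dz":-0.004,"wx":0,"wy":0,"wz":0,"grip":1},{"dx":-0.044,"dy":-0.008,"dz":-0.002,"wx":0.005,"wy":0,"wz":-0.005,"grip":1},{"dx":-0.042,"dy":-0.008,"dz":-0.004,"wx":0,"wy":0,"wz":0,"grip":1},{"dx":-0.044,"dy":-0.008,"dz":-0.004,"wx":0,"wy":0,"wz":0,"grip":1}]
[{"dx":-0.042,"dy":-0.008,"dz":-0.004,"wx":0,"wy":0,"wz":0,"grip":1},{"dx":-0.044,"dy":-0.006,"dz":-0.002,"wx":0,"wy":0,"wz":-0.005,"grip":1},{"dx":-0.042,"dy":-0.008,"dz":-0.004,"wx":0.005,"wy":0,"wz":0,"grip":1},{"dx":-0.044,"dy":-0.008,"dz":-0.004,"wx":0,"wy":0,"wz":0,"grip":1},{"dx":-0.042,"dy":-0.008,"dz":-0.004,"wx":0,"wy":0,"wz":0,"grip":1}]
[{"dx":-0.044,"dy":-0.008,"dz":-0.002,"wx":0,"wy":0,"wz":-0.005,"grip":1},{"dx":-0.042,"dy":-0.008,"dz":-0.004,"wx":0,"wy":0,"wz":0,"grip":1}]
end [ 0.4103 -0.1735  0.2997]
```

Board is held and clear. Carry it to the front of the rack.

```bash

python3 -m handwheel '[{"dx":-0.044,"dy":-0.008,"dz":-0.004,"wx":0,"wy":0,"wz":0,"grip":1},{"dx":-0.042,"dy":-0.006,"dz":-0.004,"wx":0,"wy":0,"wz":0,"grip":1},{"dx":-0.044,"dy":-0.008,"dz":-0.002,"wx":0.005,"wy":0,"wz":-0.005,"grip":1},{"dx":-0.042,"dy":-0.008,"dz":-0.004,"wx":0,"wy":0,"wz":0,"grip":1},{"dx":-0.044,"dy":-0.008,"dz":-0.004,"wx":0,"wy":0,"wz":0,"grip":1}]' >/dev/null
python3 -m handwheel '[{"dx":-0.042,"dy":-0.008,"dz":-0.004,"wx":0,"wy":0,"wz":0,"grip":1},{"dx":-0.044,"dy":-0.006,"dz":-0.002,"wx":0,"wy":0,"wz":-0.005,"grip":1},{"dx":-0.042,"dy":-0.008,"dz":-0.004,"wx":0.005,"wy":0,"wz":0,"grip":1},{"dx":-0.044,"dy":-0.008,"dz":-0.004,"wx":0,"wy":0,"wz":0,"grip":1},{"dx":-0.042,"dy":-0.008,"dz":-0.004,"wx":0,"wy":0,"wz":0,"grip":1}]' >/dev/null
python3 -m handwheel '[{"dx":-0.044,"dy":-0.008,"dz":-0.002,"wx":0,"wy":0,"wz":-0.005,"grip":1},{"dx":-0.042,"dy":-0.008,"dz":-0.004,"wx":0,"wy":0,"wz":0,"grip":1},{"dx":0,"dy":0,"dz":0,"wx":0,"wy":0,"wz":0,"grip":1},{"dx":0,"dy":0,"dz":0,"wx":0,"wy":0,"wz":0,"grip":1}]'
python3 - <<'E'
from pl import *
p,M=cur(); im,d=grab_frame("top"); P=cloud("top",d); np.save("P1.npy",P); cv2.imwrite("pics/top1.png",im[...,::-1])
# points in board's tool frame
L=(P-p)@M  # tool coords: x along y edge, y normal, z down board
s=(abs(L[...,1]-.005)<.006)&(L[...,2]>-.02)&(L[...,2]<.16)&(abs(L[...,0])<.12)
q=L[s]; print(len(q),np.percentile(q,[1,50,99],axis=0).round(4)); print(cv2.minAreaRect((q[:,[0,2]]*1000).astype(np.float32)))
q=q[(q[:,2]>.02)]; A=np.c_[q[:,[0,2]],np.ones(len(q))]; print("plane y=",np.linalg.lstsq(A,q[:,1],rcond=None)[0].round(4))
uv=np.argwhere(s); print(uv.min(0),uv.max(0))
E
python3 - <<'E'
import cv2
cv2.imwrite("pics/top1c.png",cv2.resize(cv2.imread("pics/top1.png")[200:350,290:490],None,fx=4,fy=4))
E
```

```text
time_s: 7.75
position: [0.4204, -0.0997, 0.2966]
tool_rot: [1.873, 1.904, 0.576]
ft_force: [-0.2, 0.2, -2.5]
gripper_width: 0.0097
finger_force: 35.0
1312 [[-0.0797  0.0002 -0.0186]
 [ 0.0106  0.004   0.0634]
 [ 0.0846  0.0084  0.1578]]
((6.4516448974609375, 69.815185546875), (181.07449340820312, 174.53286743164062), 89.40644836425781)
plane y= [0.0015 0.0013 0.0039]
[255 306] [295 384]
```

View pics/top1c.png

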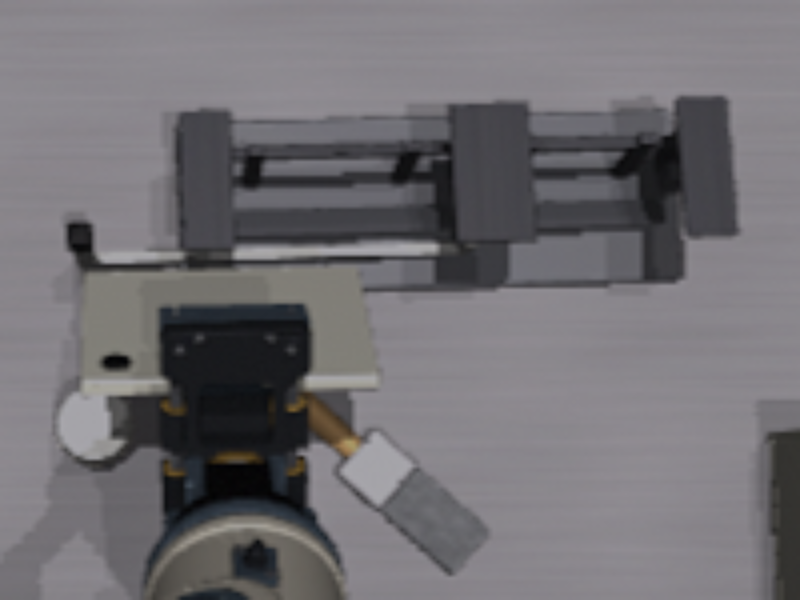

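The crop shows the board held square, from (80,270) to (380,385). It is about 75 mm short of the wide bay because some rows were speed-limited. I finish the shift and measure board against rack.

```bash

cat > hand.py <<'E'
from pl import *
def inhand(W):
    p,M=cur(); im,d=grab_frame("top"); P=cloud("top",d)
    L=(P-p)@M
    s=(abs(L[...,1]-.005)<.005)&(L[...,2]>.02)&(L[...,2]<.085)&(abs(L[...,0])<.11)
    q=L[s]; b=[]
    for z0 in np.arange(.02,.085,.004):
        x=q[abs(q[:,2]-z0)<.002,0]
        if len(x)>5: b.append((x.min(),x.max()))
    lo,hi=np.median(b,0)
    s2=(abs(L[...,1]-.005)<.006)&(L[...,2]>.02)&(L[...,2]<.13)&(abs(L[...,0])<W/2-.01)
    zf=np.percentile(L[s2][:,2],99.5)
    A=np.c_[q[:,[0,2]],np.ones(len(q))]
    print("in hand: centre x",round((lo+hi)/2,4),"width",round(hi-lo,4),"foot z",round(zf,4),"plane",np.linalg.lstsq(A,q[:,1],rcond=None)[0].round(4))
    k=(P[...,2]>.155)&(P[...,2]<.178)&(P[...,0]>.49)&(P[...,0]<.6)
    n,l,st,ce=cv2.connectedComponentsWithStats(k.astype(np.uint8))
    for i in range(1,n):
        if st[i,4]>150: r=cv2.minAreaRect((P[l==i][:,:2]*1000).astype(np.float32)); print("keeper",np.round(r[0],1),np.round(r[1],1))
    print("tcp",p.round(4),"edges world",(p+M@[lo,.005,.05]).round(4),(p+M@[hi,.005,.05]).round(4)); print(M.round(3))
    return (lo+hi)/2,zf
E
python3 -m handwheel '[{"dx":-0.025,"dy":-0.002,"dz":0,"wx":0,"wy":0,"wz":0,"grip":1},{"dx":-0.025,"dy":-0.004,"dz":0,"wx":0,"wy":0,"wz":0,"grip":1},{"dx":-0.024,"dy":-0.002,"dz":0,"wx":0,"wy":0,"wz":0,"grip":1},{"dx":0,"dy":0,"dz":0,"wx":0,"wy":0,"wz":0,"grip":1}]'
python3 - <<'E'
from hand import *
inhand(.165)
E
```

```text
time_s: 8.2
position: [0.4166, -0.1735, 0.293]
tool_rot: [1.867, 1.908, 0.577]
ft_force: [0.1, -0.2, -2.9]
gripper_width: 0.0097
finger_force: 35.0
in hand: centre x 0.0017 width 0.1615 foot z 0.1057 plane [ 0.0012 -0.001   0.0039]
keeper [ 548.9 -400.7] [88.1 34.9]
keeper [ 545.2 -267.8] [88.3 50.5]
keeper [541.2 -89.5] [32.5 87.9]
tcp [ 0.4166 -0.1735  0.293 ] edges world [ 0.4502 -0.252   0.2544] [ 0.4468 -0.0905  0.254 ]
[[-0.021  0.831  0.556]
 [ 1.     0.018  0.01 ]
 [-0.002  0.556 -0.831]]
```

```bash
python3 - <<'E'
from pl import *
T=tool(35,.025); zb=-T[:,2]; F=np.array([.4913,-.1776,.1136])
plan([(F+zb*.15,T,False),(F+zb*.03,T,False)],step=.03,grip=1)
E
```

```text
[{"dx":-0.004,"dy":-0.02,"dz":0.02,"wx":-0.01,"wy":0,"wz":0,"grip":1},{"dx":-0.004,"dy":-0.02,"dz":0.02,"wx":-0.01,"wy":0.005,"wz":-0.005,"grip":1},{"dx":0,"dy":0,"dz":0.024,"wx":0,"wy":0,"wz":0,"grip":1},{"dx":0,"dy":0,"dz":0.024,"wx":0,"wy":0,"wz":0,"grip":1},{"dx":0,"dy":0,"dz":0.024,"wx":0,"wy":0,"wz":0,"grip":1}]
[{"dx":0,"dy":0,"dz":0.024,"wx":0,"wy":0,"wz":0,"grip":1},{"dx":0,"dy":0,"dz":0.024,"wx":0,"wy":0,"wz":0,"grip":1}]
end [ 0.4743 -0.1785  0.1388]
```

```bash

python3 -m handwheel '[{"dx":-0.004,"dy":-0.02,"dz":0.02,"wx":-0.01,"wy":0,"wz":0,"grip":1},{"dx":-0.004,"dy":-0.02,"dz":0.02,"wx":-0.01,"wy":0.005,"wz":-0.005,"grip":1},{"dx":0,"dy":0,"dz":0.024,"wx":0,"wy":0,"wz":0,"grip":1},{"dx":0,"dy":0,"dz":0.024,"wx":0,"wy":0,"wz":0,"grip":1},{"dx":0,"dy":0,"dz":0,"wx":0,"wy":0,"wz":0,"grip":1}]'
python3 -m handwheel '[{"dx":0,"dy":0,"dz":0.024,"wx":0,"wy":0,"wz":0,"grip":1},{"dx":0,"dy":0,"dz":0.024,"wx":0,"wy":0,"wz":0,"grip":1},{"dx":0,"dy":0,"dz":0,"wx":0,"wy":0,"wz":0,"grip":1}]'
python3 - <<'E'
from hand import *
inhand(.165)
T=tool(35,.025); zb=-T[:,2]; F=np.array([.4913,-.1776,.1136])
plan([(F+zb*.03,T,False),(F,T,False)],step=.03,grip=1)
E
```

```text
time_s: 8.75
position: [0.4334, -0.1775, 0.1964]
tool_rot: [1.851, 1.907, 0.6]
ft_force: [-0.7, 0.8, -2.8]
gripper_width: 0.01
finger_force: 35.0
time_s: 9.05
position: [0.4611, -0.1775, 0.1582]
tool_rot: [1.849, 1.906, 0.6]
ft_force: [-0.5, 0.1, -1.9]
gripper_width: 0.0096
finger_force: 35.0
in hand: centre x 0.0019 width 0.1604 foot z 0.1051 plane [-0.0036  0.0018  0.0037]
keeper [ 549.3 -401.6] [87.9 35. ]
keeper [ 545.6 -268.3] [88.7 50.8]
keeper [541.3 -89.5] [32.6 87.6]
tcp [ 0.4611 -0.1775  0.1582] edges world [ 0.4962 -0.2547  0.1199] [ 0.4913 -0.0944  0.1202]
[[-0.031  0.82   0.571]
 [ 1.     0.024  0.019]
 [ 0.002  0.572 -0.82 ]]
[{"dx":-0.002,"dy":0,"dz":0.024,"wx":0,"wy":-0.005,"wz":0.005,"grip":1},{"dx":0,"dy":0,"dz":0.016,"wx":0,"wy":0,"wz":0,"grip":1},{"dx":0,"dy":0,"dz":0.014,"wx":0,"wy":0,"wz":0,"grip":1}]
end [ 0.4915 -0.1786  0.1147]
```

```bash

python3 -m handwheel '[{"dx":-0.002,"dy":0,"dz":0.02,"wx":0,"wy":-0.005,"wz":0.005,"grip":1},{"dx":0,"dy":0,"dz":0.016,"wx":0,"wy":0,"wz":0,"grip":1},{"dx":0,"dy":0,"dz":0.01,"wx":0,"wy":0,"wz":0,"grip":1},{"dx":0,"dy":0,"dz":0,"wx":0,"wy":0,"wz":0,"grip":1}]'
python3 -m handwheel '[{"dx":0,"dy":0,"dz":0.004,"wx":0,"wy":0,"wz":0,"grip":1},{"dx":0,"dy":0,"dz":0.003,"wx":0,"wy":0,"wz":0,"grip":1},{"dx":0,"dy":0,"dz":0,"wx":0,"wy":0,"wz":0,"grip":1}]'
```

```text
time_s: 9.5
position: [0.4873, -0.1801, 0.1222]
tool_rot: [1.853, 1.895, 0.597]
ft_force: [-0.7, 0.3, -1.9]
gripper_width: 0.0101
finger_force: 35.0
time_s: 9.8
position: [0.491, -0.1805, 0.1161]
tool_rot: [1.854, 1.894, 0.595]
ft_force: [-0.2, 0.7, -2.2]
gripper_width: 0.0095
finger_force: 35.0
```

```bash

python3 -m handwheel '[{"dx":0.002,"dy":0,"dz":0,"wx":0,"wy":0,"wz":0,"grip":1},{"dx":0,"dy":0,"dz":0,"wx":0,"wy":0,"wz":0,"grip":1}]'
python3 - <<'E'
from hand import *
inhand(.165)
E
```

```text
time_s: 10.0
position: [0.4908, -0.1785, 0.1159]
tool_rot: [1.855, 1.894, 0.595]
ft_force: [0.4, -0.1, -2.5]
gripper_width: 0.0098
finger_force: 35.0
in hand: centre x -0.0042 width 0.1416 foot z 0.1292 plane [0.004  0.0013 0.0036]
keeper [ 549.3 -401.5] [88.3 34.6]
keeper [ 545.1 -268.3] [88.1 50.8]
keeper [541.2 -89.5] [32.6 87.5]
tcp [ 0.4908 -0.1785  0.1159] edges world [ 0.5251 -0.2528  0.0779] [ 0.5221 -0.1112  0.0776]
[[-0.021  0.819  0.573]
 [ 1.     0.018  0.011]
 [-0.002  0.573 -0.82 ]]
```

```bash

python3 -m handwheel '[{"dx":0.001,"dy":0,"dz":0.003,"wx":0,"wy":0,"wz":0,"grip":1},{"dx":0,"dy":0,"dz":0,"wx":0,"wy":0,"wz":0.005,"grip":1}]'
python3 -m handwheel '[{"dx":0,"dy":0,"dz":0.002,"wx":0,"wy":0,"wz":0,"grip":1},{"dx":0,"dy":0,"dz":0,"wx":0,"wy":0,"wz":0,"grip":1}]'
```

```text
time_s: 10.25
position: [0.4927, -0.1775, 0.113]
tool_rot: [1.86, 1.89, 0.597]
ft_force: [-0.1, 0.2, -1.9]
gripper_width: 0.0098
finger_force: 35.0
time_s: 10.45
position: [0.4938, -0.1774, 0.1119]
tool_rot: [1.859, 1.89, 0.597]
ft_force: [-7.0, 0.3, 13.0]
gripper_width: 0.0097
finger_force: 35.0
```

```bash

python3 -m handwheel '[{"dx":0,"dy":-0.001,"dz":-0.003,"wx":0,"wy":0,"wz":0,"grip":1},{"dx":0,"dy":0.0105,"dz":0.0005,"wx":0.1,"wy":0,"wz":0,"grip":1},{"dx":0,"dy":0.0105,"dz":0.0005,"wx":0.1,"wy":0,"wz":0,"grip":1},{"dx":0,"dy":0,"dz":0,"wx":0,"wy":0,"wz":0,"grip":1}]'
python3 -m handwheel '[{"dx":0,"dy":0.0105,"dz":0.0005,"wx":0.1,"wy":0,"wz":0,"grip":1},{"dx":0,"dy":0.0105,"dz":0.0005,"wx":0.1,"wy":0,"wz":0,"grip":1},{"dx":0,"dy":0,"dz":0,"wx":0,"wy":0,"wz":0,"grip":1}]'
python3 - <<'E'
from pl import *
p,M=cur(); print(M.round(3), "foot",(p+M@[.0018,-.001,.1055]).round(4), "lean",np.degrees(np.arctan2(M[0,2],-M[2,2])).round(1))
E
```

```text
time_s: 10.85
position: [0.5004, -0.1709, 0.1171]
tool_rot: [1.9, 1.949, 0.565]
ft_force: [-8.8, -11.5, 5.3]
gripper_width: 0.0095
finger_force: 35.0
time_s: 11.15
position: [0.5132, -0.1656, 0.1227]
tool_rot: [1.943, 2.016, 0.515]
ft_force: [-21.4, -26.2, 30.7]
gripper_width: 0.0102
finger_force: 35.7
[[-0.045  0.893  0.447]
 [ 0.998  0.024  0.052]
 [ 0.036  0.449 -0.893]] foot [ 0.5594 -0.1583  0.0281] lean 26.6
```

```bash
python3 - <<'E'
from pl import *
print(observe()["joints"].round(3), observe()["position"].round(4),observe()["ft_force"],observe()["wrist_torque"])
E
```

```text
[-0.627  0.403  2.027  0.742  0.468 -1.294] [ 0.5132 -0.1656  0.1227] [-21.4206297  -26.1905532   30.69208577] [-3.90538757  1.86302155 -1.89369021]
```

```bash
python3 - <<'E'
from pl import *
p,M=cur(); T=tool(27,.025)
zb=-T[:,2]; foot=np.array([.552,-.1744,.030]); tcp=foot+zb*.1055-T[:,0]*.0018+T[:,1]*.001
plan([(tcp,T,False)],step=.006,turn=.04,q=.001,grip=1); print(tcp.round(4))
E
```

```text
[{"dx":-0.004,"dy":-0.002,"dz":-0.002,"wx":0,"wy":-0.015,"wz":0,"grip":1},{"dx":-0.004,"dy":-0.002,"dz":-0.002,"wx":-0.005,"wy":-0.01,"wz":0,"grip":1},{"dx":-0.003,"dy":-0.003,"dz":-0.002,"wx":0,"wy":-0.015,"wz":0,"grip":1}]
end [ 0.5047 -0.177   0.1246]
[ 0.5051 -0.1774  0.1245]
```

```bash

python3 -m handwheel '[{"dx":-0.002,"dy":-0.001,"dz":-0.003,"wx":0,"wy":-0.005,"wz":0,"grip":1},{"dx":-0.002,"dy":-0.001,"dz":-0.001,"wx":0,"wy":-0.01,"wz":0,"grip":1},{"dx":-0.004,"dy":-0.002,"dz":-0.002,"wx":-0.005,"wy":-0.01,"wz":0,"grip":1},{"dx":-0.003,"dy":-0.003,"dz":0,"wx":0,"wy":-0.015,"wz":0,"grip":1},{"dx":0,"dy":0,"dz":0,"wx":0,"wy":0,"wz":0,"grip":1}]'
python3 - <<'E'
from pl import *
p,M=cur(); print(M.round(3)); print(observe()["joints"].round(3),observe()["wrist_torque"].round(2))
im,d=grab_frame("top"); cv2.imwrite("pics/top2.png",cv2.resize(im[200:320,310:470,::-1],None,fx=5,fy=5))
E
```

```text
time_s: 11.65
position: [0.5016, -0.1725, 0.1218]
tool_rot: [1.94, 1.995, 0.483]
ft_force: [-0.9, 1.3, -2.3]
gripper_width: 0.0096
finger_force: 35.0
[[-0.03   0.893  0.45 ]
 [ 1.     0.023  0.021]
 [ 0.009  0.45  -0.893]]
[-0.638  0.393  2.057  0.758  0.427 -1.322] [0.41 0.65 0.11]
```

View pics/top2.png

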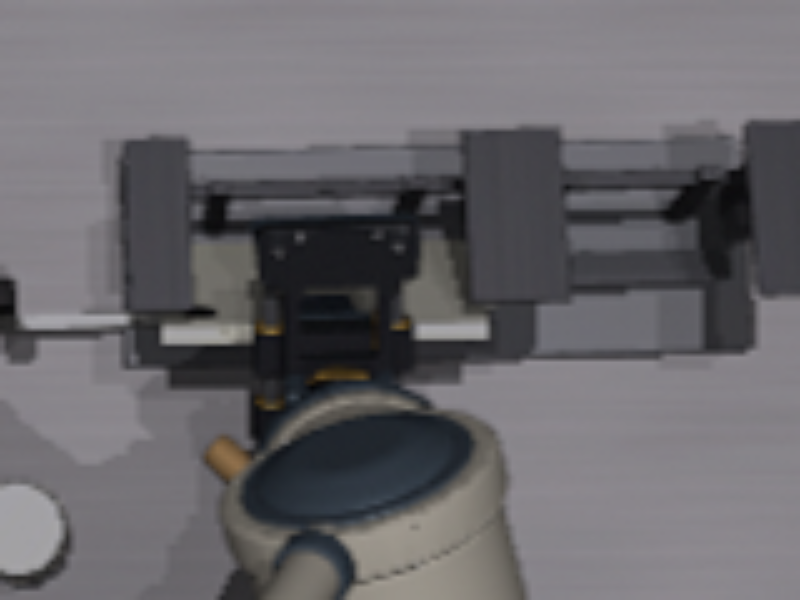

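```bash
cat > strip.py <<'E'
from hand import *
def strip(yr,grab=True):
    im,d=grab_frame("top"); P=cloud("top",d); g=cv2.cvtColor(im,cv2.COLOR_RGB2GRAY)
    s=(P[...,2]>.125)&(P[...,2]<.157)&(P[...,0]>.45)&(P[...,0]<.62)&(P[...,1]>yr[0])&(P[...,1]<yr[1])&(g>140)
    q=P[s]; print("strip",len(q),q.min(0).round(4),q.max(0).round(4),np.median(q,0).round(4))
    p,M=cur(); print("tcp",p.round(4),"tx",M[:,0].round(3),"tz",M[:,2].round(3),"lean",np.degrees(np.arctan2(M[0,2],-M[2,2])).round(1))
    return P,im
E
python3 - <<'E'
from strip import *
P,im=strip((-.28,-.07))
print(im[264:268,345:350].mean((0,1)), P[266,342:350].round(3).tolist())
p,M=cur(); T=tool(20,.025)
E
```

```text
strip 96 [ 0.4858 -0.2544  0.1327] [ 0.4952 -0.0957  0.1539] [ 0.4905 -0.1297  0.1444]
tcp [ 0.502  -0.1726  0.122 ] tx [-0.03   0.999  0.009] tz [ 0.45   0.022 -0.893] lean 26.7
[145.2  143.85 142.6 ] [[0.491, -0.093, 0.138], [0.491, -0.096, 0.146], [0.491, -0.098, 0.139], [0.491, -0.101, 0.146], [0.491, -0.103, 0.146], [0.491, -0.106, 0.144], [0.491, -0.108, 0.144], [0.491, -0.111, 0.142]]
```

```bash

python3 -m handwheel '[{"dx":0,"dy":0.004,"dz":0,"wx":0.04,"wy":0,"wz":0,"grip":1},{"dx":0,"dy":0.004,"dz":0,"wx":0.04,"wy":0,"wz":0,"grip":1},{"dx":0,"dy":0.004,"dz":0,"wx":0.04,"wy":0,"wz":0,"grip":1},{"dx":0,"dy":0,"dz":0,"wx":0,"wy":0,"wz":0,"grip":1}]'
python3 - <<'E'
from strip import *
strip((-.28,-.07)); print(observe()["joints"].round(3))
E
```

```text
time_s: 12.15
position: [0.5144, -0.1727, 0.1276]
tool_rot: [2.007, 2.068, 0.371]
ft_force: [-0.9, 0.8, -2.2]
gripper_width: 0.0099
finger_force: 35.0
strip 50 [ 0.5026 -0.2433  0.1409] [ 0.5091 -0.1107  0.157 ] [ 0.5063 -0.1346  0.1508]
tcp [ 0.514  -0.1726  0.1274] tx [-0.032  0.999  0.008] tz [ 0.342  0.018 -0.94 ] lean 20.0
[-0.565  0.393  1.932  0.381  0.561 -0.893]
```

```bash

python3 -m handwheel '[{"dx":0,"dy":0.004,"dz":0.001,"wx":0.04,"wy":0,"wz":0,"grip":1},{"dx":0,"dy":0.004,"dz":0.001,"wx":0.04,"wy":0,"wz":0,"grip":1},{"dx":0,"dy":0.004,"dz":0.001,"wx":0.04,"wy":0,"wz":0,"grip":1},{"dx":0,"dy":0,"dz":0,"wx":0,"wy":0,"wz":0,"grip":1}]'
python3 -m handwheel '[{"dx":0,"dy":0.004,"dz":0.001,"wx":0.04,"wy":0,"wz":0,"grip":1},{"dx":0,"dy":0.004,"dz":0.0005,"wx":0.04,"wy":0,"wz":0,"grip":1},{"dx":0,"dy":0.004,"dz":0.0005,"wx":0.04,"wy":0,"wz":0,"grip":1},{"dx":0,"dy":0,"dz":0,"wx":0,"wy":0,"wz":0,"grip":1}]'
python3 - <<'E'
from strip import *
strip((-.28,-.07)); print(observe()["joints"].round(3))
E
```

```text
time_s: 12.6
position: [0.5269, -0.1725, 0.1283]
tool_rot: [2.073, 2.137, 0.255]
ft_force: [-0.5, -2.7, 3.4]
gripper_width: 0.0097
finger_force: 35.0
time_s: 13.0
position: [0.5399, -0.1727, 0.1293]
tool_rot: [2.134, 2.201, 0.132]
ft_force: [-1.4, -7.0, 17.7]
gripper_width: 0.01
finger_force: 35.0Traceback (most recent call last):
  File "<stdin>", line 2, in <module>
  File "strip.py", line 5, in strip
    q=P[s]; print("strip",len(q),q.min(0).round(4),q.max(0).round(4),np.median(q,0).round(4))
                                 ~~~~~^^^
    return umr_minimum(a, axis, None, out, keepdims, initial, where)
ValueError: zero-size array to reduction operation minimum which has no identity
```

```bash

python3 -m handwheel '[{"dx":-0.001,"dy":0.004,"dz":-0.001,"wx":0.04,"wy":0,"wz":0,"grip":1},{"dx":0,"dy":0.004,"dz":0,"wx":0.04,"wy":0,"wz":0,"grip":1},{"dx":0,"dy":0.004,"dz":0,"wx":0.04,"wy":0,"wz":0,"grip":1},{"dx":0,"dy":0,"dz":0,"wx":0,"wy":0,"wz":0,"grip":1}]'
python3 -m handwheel '[{"dx":0,"dy":0.004,"dz":0,"wx":0.04,"wy":0,"wz":0,"grip":1},{"dx":0,"dy":0.003,"dz":0,"wx":0.03,"wy":0,"wz":0,"grip":1},{"dx":0,"dy":0,"dz":0,"wx":0,"wy":0,"wz":0,"grip":1}]'
python3 - <<'E'
from pl import *
p,M=cur();print(M.round(3),(p+M@[0,-.001,.1055]).round(4))
E
```

```text
time_s: 13.45
position: [0.5508, -0.1725, 0.1297]
tool_rot: [-2.176, -2.247, 0.001]
ft_force: [1.3, -2.7, 6.1]
gripper_width: 0.0096
finger_force: 35.0
time_s: 13.75
position: [0.5572, -0.1721, 0.1294]
tool_rot: [-2.141, -2.211, 0.078]
ft_force: [2.1, -0.5, 2.6]
gripper_width: 0.0097
finger_force: 35.0
[[-0.032  0.996 -0.08 ]
 [ 0.999  0.032  0.007]
 [ 0.01  -0.08  -0.997]] [ 0.5477 -0.1714  0.0243]
```

```bash

python3 -m handwheel '[{"dx":0,"dy":0.002,"dz":0,"wx":0,"wy":0,"wz":0,"grip":1},{"dx":0,"dy":0.002,"dz":0.001,"wx":0,"wy":0,"wz":0,"grip":1},{"dx":0,"dy":0,"dz":0,"wx":0,"wy":0,"wz":0,"grip":1}]'
python3 -m handwheel '[{"dx":0,"dy":0.002,"dz":0,"wx":0,"wy":0,"wz":0,"grip":1},{"dx":0,"dy":0,"dz":0.001,"wx":0,"wy":0,"wz":0,"grip":1},{"dx":0,"dy":0,"dz":0,"wx":0,"wy":0,"wz":0,"grip":1}]'
```

```text
time_s: 14.05
position: [0.5603, -0.1723, 0.1287]
tool_rot: [-2.143, -2.21, 0.08]
ft_force: [-0.2, -0.4, 2.8]
gripper_width: 0.0098
finger_force: 35.0
time_s: 14.35
position: [0.5621, -0.1727, 0.1279]
tool_rot: [-2.143, -2.21, 0.082]
ft_force: [-4.5, -4.5, 12.1]
gripper_width: 0.0098
finger_force: 35.0
```

```bash

python3 -m handwheel '[{"dx":0,"dy":0,"dz":0,"wx":0,"wy":0,"wz":0,"grip":0.4},{"dx":0,"dy":0,"dz":0,"wx":0,"wy":0,"wz":0,"grip":0.4},{"dx":0,"dy":0,"dz":0,"wx":0,"wy":0,"wz":0,"grip":0.4},{"dx":0,"dy":0,"dz":0,"wx":0,"wy":0,"wz":0,"grip":0.4}]'
python3 -m handwheel '[{"dx":0,"dy":0,"dz":-0.02,"wx":0,"wy":0,"wz":0,"grip":0.4},{"dx":0,"dy":0,"dz":-0.04,"wx":0,"wy":0,"wz":0,"grip":-1},{"dx":0,"dy":0,"dz":-0.04,"wx":0,"wy":0,"wz":0,"grip":-1},{"dx":0,"dy":0,"dz":-0.03,"wx":0,"wy":0,"wz":0,"grip":-1},{"dx":0,"dy":-0.04,"dz":-0.02,"wx":0,"wy":0,"wz":0,"grip":-1}]'
python3 -m handwheel '[{"dx":0.02,"dy":-0.04,"dz":-0.01,"wx":0,"wy":0,"wz":0,"grip":-1},{"dx":0.04,"dy":-0.02,"dz":0,"wx":0,"wy":0,"wz":0,"grip":-1},{"dx":0.04,"dy":-0.02,"dz":0,"wx":0,"wy":0,"wz":0,"grip":-1},{"dx":0.04,"dy":0,"dz":0,"wx":0,"wy":0,"wz":0,"grip":-1},{"dx":0,"dy":0,"dz":0,"wx":0,"wy":0,"wz":0,"grip":-1}]'
cat > seat.py <<'E'
from hand import *
def seat(yc,W,name):
    im,d=grab_frame("top"); P=cloud("top",d); np.save("P.npy",P)
    yaw=.025; O=np.array([.5535,-.2454,0]); L=(P-O)@R.from_euler("z",yaw).as_matrix()
    g=cv2.cvtColor(im,cv2.COLOR_RGB2GRAY)
    a=(abs(L[...,1]-yc)<W/2-.02)&(abs(L[...,0])<.1)&(L[...,2]>.06)
    q=L[a]; t=q[q[:,2]>np.percentile(q[:,2],50)-.01]
    print(name,len(q),"z pct",np.percentile(q[:,2],[5,25,50,75,95]).round(4),"x of top",np.percentile(t[:,0],[5,50,95]).round(4))
    for y0 in np.arange(yc-W/2+.025,yc+W/2-.02,.02):
        s=q[abs(q[:,1]-y0)<.008]
        if len(s)>2: print(round(y0,3),len(s),"x",np.median(s[:,0]).round(4),"z",np.median(s[:,2]).round(4))
    cv2.imwrite(f"pics/seat_{name}.png",cv2.resize(im[200:300,300:490,::-1],None,fx=4.2,fy=4.2))
E
python3 - <<'E'
from seat import *
seat(.071,.165,"wide"); im,d=grab_frame("side"); cv2.imwrite("pics/sidew.png",cv2.resize(im[190:350,230:430,::-1],None,fx=3,fy=3))
cv2.imwrite("pics/both.png",np.vstack([cv2.resize(cv2.imread("pics/seat_wide.png"),(600,316)),cv2.resize(cv2.imread("pics/sidew.png"),(355,284))[:, :].repeat(1,0) if False else cv2.copyMakeBorder(cv2.resize(cv2.imread("pics/sidew.png"),(355,284)),0,0,0,245,cv2.BORDER_CONSTANT)]))
E
```

```text
time_s: 14.75
position: [0.5624, -0.1721, 0.1272]
tool_rot: [-2.142, -2.209, 0.082]
ft_force: [-0.1, 0.5, -1.1]
gripper_width: 0.0275
finger_force: 0.0
time_s: 15.25
position: [0.5379, -0.1745, 0.2817]
tool_rot: [-2.143, -2.213, 0.079]
ft_force: [-0.9, -0.6, -0.4]
gripper_width: 0.0566
finger_force: 0.0
time_s: 15.75
position: [0.4509, -0.0333, 0.2982]
tool_rot: [-2.139, -2.212, 0.08]
ft_force: [-0.2, 0.6, 0.1]
gripper_width: 0.0914
finger_force: 0.0
wide 426 z pct [0.0686 0.1001 0.1361 0.1517 0.6722] x of top [-0.0733  0.0064  0.0146]
0.013 54 x 0.0043 z 0.1341
0.033 74 x 0.0047 z 0.1289
0.053 73 x 0.0042 z 0.1263
0.073 75 x 0.0044 z 0.1285
0.093 41 x 0.0048 z 0.131
0.133 38 x -0.0676 z 0.6732
```

View pics/both.png

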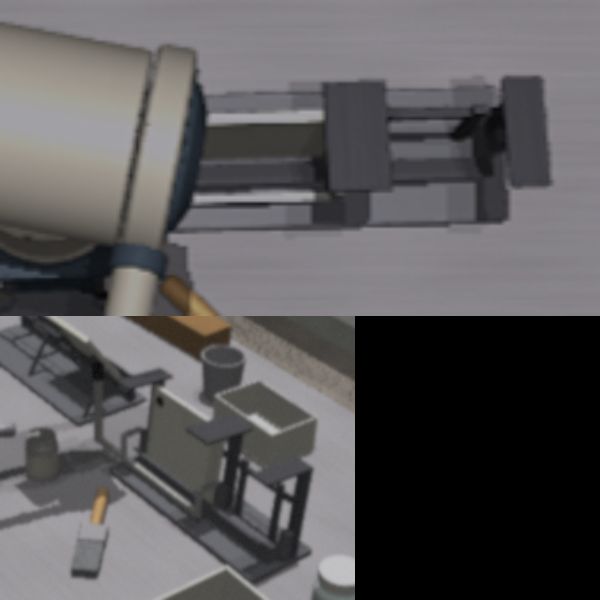

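Picture: the wide board stands in its bay under the keepers, and the top view shows its bright top strip at (265,118). Its top is at z≈0.152, as expected when seated. I check its lean and plan the move to the narrow board.

```bash
cat > face.py <<'E'
from h import *
def face(P,yc,W):
    O=np.array([.5535,-.2454,0]); L=(P-O)@R.from_euler("z",.025).as_matrix()
    q=L[(abs(L[...,1]-yc)<W/2-.02)&(L[...,0]>-.03)&(L[...,0]<.02)&(L[...,2]>.06)&(L[...,2]<.149)]
    for _ in range(3):
        A=np.c_[q[:,1]-yc,q[:,2]-.087,np.ones(len(q))]; k=np.linalg.lstsq(A,q[:,0],rcond=None)[0]; r=q[:,0]-A@k; q=q[abs(r)<max(.0015,2*r.std())]
    t=L[(abs(L[...,1]-yc)<W/2-.02)&(L[...,0]>-.03)&(L[...,0]<.03)&(L[...,2]>.147)&(L[...,2]<.158)]
    print("face n",len(q),"dx/dy deg",np.degrees(k[0]).round(2),"lean back deg",np.degrees(k[1]).round(2),"x front at mid",k[2].round(4),"top strip",len(t),np.median(t,0).round(4))
E
python3 - <<'E'
from face import *
face(np.load("P.npy"),.071,.165)
from pl import *
p,M=cur(); T=tool(35,.015); zb=-T[:,2]
pre=np.array([.5599,.162,.1439])+zb*.05
plan([(pre+[0,0,.06],T,False),(pre,T,False)],step=.035,turn=.06); print(observe()["joints"].round(2),T.round(3).tolist())
E
```

```text
face n 238 dx/dy deg -0.17 lean back deg 5.19 x front at mid 0.0002 top strip 138 [0.0102 0.0507 0.1517]
[{"dx":0.016,"dy":0.008,"dz":0.004,"wx":-0.06,"wy":0,"wz":0,"grip":-1},{"dx":0.016,"dy":0.006,"dz":0.004,"wx":-0.055,"wy":0,"wz":0,"grip":-1},{"dx":0.016,"dy":0.008,"dz":0.006,"wx":-0.06,"wy":-0.005,"wz":0.005,"grip":-1},{"dx":0.016,"dy":0.006,"dz":0.004,"wx":-0.055,"wy":0,"wz":0,"grip":-1},{"dx":0.018,"dy":0.006,"dz":0.006,"wx":-0.06,"wy":0,"wz":0,"grip":-1}]
[{"dx":0.016,"dy":0.006,"dz":0.006,"wx":-0.055,"wy":0,"wz":0,"grip":-1},{"dx":0.016,"dy":0.006,"dz":0.006,"wx":-0.06,"wy":-0.005,"wz":0.005,"grip":-1},{"dx":0.016,"dy":0.006,"dz":0.006,"wx":-0.055,"wy":0,"wz":0,"grip":-1},{"dx":0.016,"dy":0.004,"dz":0.006,"wx":-0.06,"wy":0,"wz":0,"grip":-1},{"dx":0.016,"dy":0.004,"dz":0.008,"wx":-0.055,"wy":0,"wz":0.005,"grip":-1}]
[{"dx":0.018,"dy":0.004,"dz":0.008,"wx":-0.06,"wy":0,"wz":0,"grip":-1},{"dx":0.016,"dy":0.004,"dz":0.006,"wx":-0.06,"wy":0,"wz":0,"grip":-1},{"dx":0,"dy":-0.018,"dz":0.024,"wx":0,"wy":0,"wz":0,"grip":-1},{"dx":0,"dy":-0.016,"dz":0.026,"wx":0,"wy":0,"wz":0,"grip":-1}]
end [0.5317 0.162  0.1848]
[-0.2   0.21  1.56 -0.01  1.46 -0.23] [[-0.015, 0.819, 0.574], [1.0, 0.012, 0.009], [0.0, 0.574, -0.819]]
```

Wide board is seated, leaning back 5.2°. On to the narrow one.

```bash

python3 -m handwheel '[{"dx":0.016,"dy":0.008,"dz":0.004,"wx":-0.06,"wy":0,"wz":0,"grip":-1},{"dx":0.016,"dy":0.006,"dz":0.004,"wx":-0.055,"wy":0,"wz":0,"grip":-1},{"dx":0.016,"dy":0.008,"dz":0.006,"wx":-0.06,"wy":-0.005,"wz":0.005,"grip":-1},{"dx":0.016,"dy":0.006,"dz":0.004,"wx":-0.055,"wy":0,"wz":0,"grip":-1},{"dx":0.018,"dy":0.006,"dz":0.006,"wx":-0.06,"wy":0,"wz":0,"grip":-1}]' >/dev/null
python3 -m handwheel '[{"dx":0.016,"dy":0.006,"dz":0.006,"wx":-0.055,"wy":0,"wz":0,"grip":-1},{"dx":0.016,"dy":0.006,"dz":0.006,"wx":-0.06,"wy":-0.005,"wz":0.005,"grip":-1},{"dx":0.016,"dy":0.006,"dz":0.006,"wx":-0.055,"wy":0,"wz":0,"grip":-1},{"dx":0.016,"dy":0.004,"dz":0.006,"wx":-0.06,"wy":0,"wz":0,"grip":-1},{"dx":0.016,"dy":0.004,"dz":0.008,"wx":-0.055,"wy":0,"wz":0.005,"grip":-1}]'
python3 -m handwheel '[{"dx":0.018,"dy":0.004,"dz":0.008,"wx":-0.06,"wy":0,"wz":0,"grip":-1},{"dx":0.016,"dy":0.004,"dz":0.006,"wx":-0.06,"wy":0,"wz":0,"grip":-1},{"dx":0,"dy":0,"dz":0,"wx":0,"wy":0,"wz":0,"grip":-1},{"dx":0,"dy":0,"dz":0,"wx":0,"wy":0,"wz":0,"grip":-1}]'
python3 - <<'E'
from pl import *
p,M=cur(); T=tool(35,.015); zb=-T[:,2]; top=np.array([.5599,.162,.1439])
plan([(top+zb*.05,T,False),(top-zb*.026,T,False)],step=.035,turn=.06,q=.001); print(observe()["joints"].round(2))
E
```

```text
time_s: 16.85
position: [0.5186, 0.1267, 0.2533]
tool_rot: [1.934, 1.959, 0.498]
ft_force: [0.9, -0.8, -0.6]
gripper_width: 0.0913
finger_force: 0.0
time_s: 17.25
position: [0.5312, 0.1607, 0.2447]
tool_rot: [1.861, 1.888, 0.596]
ft_force: [0.3, -0.1, 0.3]
gripper_width: 0.0913
finger_force: 0.0
[{"dx":0,"dy":-0.017,"dz":0.024,"wx":0,"wy":0,"wz":0,"grip":-1},{"dx":0.001,"dy":-0.017,"dz":0.025,"wx":0,"wy":0,"wz":0,"grip":-1},{"dx":0,"dy":0,"dz":0.025,"wx":0,"wy":0,"wz":0,"grip":-1},{"dx":0,"dy":0,"dz":0.026,"wx":0,"wy":0,"wz":0,"grip":-1},{"dx":0,"dy":0,"dz":0.025,"wx":0,"wy":0,"wz":0,"grip":-1}]
end [0.5751 0.1625 0.1228]
[ 0.28  0.18  1.98 -0.38  0.42  0.57]
```

```bash

python3 -m handwheel '[{"dx":0,"dy":-0.017,"dz":0.024,"wx":0,"wy":0,"wz":0,"grip":-1},{"dx":0.001,"dy":-0.017,"dz":0.025,"wx":0,"wy":0,"wz":0,"grip":-1},{"dx":0,"dy":0,"dz":0.025,"wx":0,"wy":0,"wz":0,"grip":-1},{"dx":0,"dy":0,"dz":0.026,"wx":0,"wy":0,"wz":0,"grip":-1},{"dx":0,"dy":0,"dz":0.025,"wx":0,"wy":0,"wz":0,"grip":-1}]'
python3 -m handwheel '[{"dx":0,"dy":0,"dz":0,"wx":0,"wy":0,"wz":0,"grip":0.2},{"dx":0,"dy":0,"dz":0,"wx":0,"wy":0,"wz":0,"grip":0.2},{"dx":0,"dy":0,"dz":0,"wx":0,"wy":0,"wz":0,"grip":0.2},{"dx":0,"dy":0,"dz":0,"wx":0,"wy":0,"wz":0,"grip":0.2},{"dx":0,"dy":0,"dz":0,"wx":0,"wy":0,"wz":0,"grip":0.2}]' 35
python3 - <<'E'
from pl import *
p,M=cur(); T=tool(35,.015); zb=-T[:,2]; top=np.array([.5599,.162,.1439])
plan([(top-zb*.026,T,False)],step=.035,turn=.06,q=.001); print(M.round(3))
E
```

```text
time_s: 17.75
position: [0.5773, 0.1616, 0.1239]
tool_rot: [1.868, 1.883, 0.596]
ft_force: [9.1, -4.8, 7.1]
gripper_width: 0.0912
finger_force: 0.0
time_s: 18.25
position: [0.5759, 0.1633, 0.1256]
tool_rot: [1.859, 1.889, 0.598]
ft_force: [0.1, -0.4, -0.6]
gripper_width: 0.0541
finger_force: 0.0
[{"dx":-0.001,"dy":-0.003,"dz":0.002,"wx":0,"wy":0,"wz":0,"grip":-1}]
end [0.5746 0.1623 0.1222]
[[-0.016  0.819  0.574]
 [ 1.     0.012  0.01 ]
 [ 0.001  0.574 -0.819]]
```

```bash

python3 -m handwheel '[{"dx":-0.001,"dy":-0.001,"dz":0.002,"wx":0,"wy":0,"wz":0,"grip":1},{"dx":0,"dy":0,"dz":0,"wx":0,"wy":0,"wz":0,"grip":1},{"dx":0,"dy":0,"dz":0,"wx":0,"wy":0,"wz":0,"grip":1},{"dx":0,"dy":0,"dz":0,"wx":0,"wy":0,"wz":0,"grip":1},{"dx":0,"dy":0,"dz":0,"wx":0,"wy":0,"wz":0,"grip":1}]' 35
python3 -m handwheel '[{"dx":0,"dy":0,"dz":0,"wx":0,"wy":0,"wz":0,"grip":1},{"dx":0,"dy":0,"dz":0,"wx":0,"wy":0,"wz":0,"grip":1},{"dx":0,"dy":0,"dz":0,"wx":0,"wy":0,"wz":0,"grip":1}]'
python3 -m handwheel '[{"dx":0,"dy":0,"dz":-0.02,"wx":0,"wy":0,"wz":0,"grip":1},{"dx":0,"dy":0,"dz":-0.025,"wx":0,"wy":0,"wz":0,"grip":1},{"dx":0,"dy":0,"dz":-0.03,"wx":0,"wy":0,"wz":0,"grip":1},{"dx":0,"dy":0,"dz":-0.03,"wx":0,"wy":0,"wz":0,"grip":1},{"dx":0,"dy":0,"dz":-0.03,"wx":0,"wy":0,"wz":0,"grip":1}]'
python3 -m handwheel '[{"dx":0,"dy":0.016,"dz":-0.024,"wx":0,"wy":0,"wz":0,"grip":1},{"dx":0,"dy":0.016,"dz":-0.024,"wx":0,"wy":0,"wz":0,"grip":1},{"dx":0,"dy":0.016,"dz":-0.024,"wx":0,"wy":0,"wz":0,"grip":1},{"dx":0,"dy":0,"dz":0,"wx":0,"wy":0,"wz":0,"grip":1}]'
python3 - <<'E'
from hand import *
inhand(.12); print(observe()["joints"].round(2))
p,M=cur(); T=tool(35,.025)
plan([([.41,-.34,.30],T,False)],step=.025,turn=.06,grip=1)
E
```

```text
time_s: 18.75
position: [0.5765, 0.1625, 0.1232]
tool_rot: [1.863, 1.889, 0.596]
ft_force: [0.9, -0.3, -0.6]
gripper_width: 0.014
finger_force: 0.0
time_s: 19.05
position: [0.5765, 0.1624, 0.1232]
tool_rot: [1.863, 1.889, 0.596]
ft_force: [0.5, -0.7, -1.1]
gripper_width: 0.0101
finger_force: 35.0
time_s: 19.55
position: [0.4982, 0.1611, 0.2346]
tool_rot: [1.864, 1.89, 0.595]
ft_force: [1.2, -0.1, -1.1]
gripper_width: 0.0101
finger_force: 35.0
time_s: 19.95
position: [0.4988, 0.1614, 0.3247]
tool_rot: [1.861, 1.886, 0.603]
ft_force: [-0.1, -0.8, -2.0]
gripper_width: 0.0101
finger_force: 35.0
in hand: centre x -0.0358 width 0.0456 foot z 0.1054 plane [ 0.0036 -0.0008  0.0043]
keeper [ 549.1 -401.3] [87.9 34.5]
keeper [ 545.5 -268.4] [88.3 50.9]
keeper [541.  -89.5] [32.5 87.4]
tcp [0.4988 0.1614 0.3247] edges world [0.5326 0.1034 0.2864] [0.5319 0.149  0.2866]
[[-0.015  0.817  0.576]
 [ 1.     0.009  0.012]
 [ 0.004  0.577 -0.817]]
[ 0.31  0.01  1.91 -0.28  0.65  0.47]
[{"dx":-0.024,"dy":-0.004,"dz":-0.002,"wx":0,"wy":0,"wz":0,"grip":1},{"dx":-0.024,"dy":-0.004,"dz":-0.002,"wx":0,"wy":
[... 653 characters left out ...]
-0.004,"dz":-0.002,"wx":0,"wy":0,"wz":0,"grip":1},{"dx":-0.024,"dy":-0.004,"dz":-0.002,"wx":0,"wy":0,"wz":0,"grip":1},{"dx":-0.022,"dy":-0.004,"dz":-0.002,"wx":0,"wy":0,"wz":0,"grip":1},{"dx":-0.024,"dy":-0.006,"dz":-0.002,"wx":0,"wy":0,"wz":-0.005,"grip":1}]
[{"dx":-0.024,"dy":-0.004,"dz":0,"wx":0,"wy":0.005,"wz":0,"grip":1},{"dx":-0.024,"dy":-0.004,"dz":-0.002,"wx":0,"wy":0,"wz":0,"grip":1},{"dx":-0.024,"dy":-0.004,"dz":-0.002,"wx":0,"wy":0,"wz":0,"grip":1},{"dx":-0.024,"dy":-0.006,"dz":-0.002,"wx":0,"wy":0,"wz":0,"grip":1},{"dx":-0.024,"dy":-0.004,"dz":-0.002,"wx":0,"wy":0,"wz":0,"grip":1}]
[{"dx":-0.024,"dy":-0.004,"dz":-0.002,"wx":0,"wy":0,"wz":0,"grip":1}]
end [ 0.4106 -0.3408  0.2999]
```

```bash

python3 -m handwheel '[{"dx":-0.034,"dy":-0.006,"dz":-0.003,"wx":0,"wy":0,"wz":0,"grip":1},{"dx":-0.034,"dy":-0.006,"dz":-0.003,"wx":0,"wy":0,"wz":0,"grip":1},{"dx":-0.034,"dy":-0.006,"dz":-0.003,"wx":0,"wy":0,"wz":0,"grip":1},{"dx":-0.034,"dy":-0.006,"dz":-0.003,"wx":0,"wy":0,"wz":-0.005,"grip":1},{"dx":-0.034,"dy":-0.006,"dz":-0.003,"wx":0,"wy":0,"wz":0,"grip":1}]' >/dev/null
python3 -m handwheel '[{"dx":-0.03,"dy":-0.006,"dz":-0.003,"wx":0,"wy":0,"wz":0,"grip":1},{"dx":-0.03,"dy":-0.006,"dz":-0.003,"wx":0,"wy":0,"wz":0,"grip":1},{"dx":-0.03,"dy":-0.006,"dz":-0.003,"wx":0,"wy":0,"wz":0,"grip":1},{"dx":-0.03,"dy":-0.006,"dz":-0.003,"wx":0,"wy":0,"wz":-0.005,"grip":1},{"dx":-0.03,"dy":-0.006,"dz":-0.003,"wx":0,"wy":0,"wz":0,"grip":1}]'
python3 -m handwheel '[{"dx":-0.034,"dy":-0.004,"dz":-0.001,"wx":0,"wy":0,"wz":0,"grip":1},{"dx":-0.034,"dy":-0.004,"dz":-0.001,"wx":0,"wy":0,"wz":0,"grip":1},{"dx":-0.034,"dy":-0.004,"dz":-0.001,"wx":0,"wy":0,"wz":0,"grip":1},{"dx":-0.034,"dy":-0.004,"dz":-0.001,"wx":0,"wy":0,"wz":0,"grip":1},{"dx":0,"dy":0,"dz":0,"wx":0,"wy":0,"wz":0,"grip":1}]'
python3 - <<'E'
from hand import *
inhand(.12); print(observe()["joints"].round(2))
p,M=cur(); T=tool(35,.025)
plan([([.41,-.34,.30],T,False)],step=.03,turn=.06,grip=1)
E
```

```text
time_s: 21.0
position: [0.4355, -0.1611, 0.3093]
tool_rot: [1.856, 1.897, 0.592]
ft_force: [0.2, 0.2, -2.1]
gripper_width: 0.0099
finger_force: 35.0
time_s: 21.5
position: [0.4236, -0.3002, 0.3036]
tool_rot: [1.858, 1.894, 0.59]
ft_force: [0.1, -1.0, -0.5]
gripper_width: 0.01
finger_force: 35.0
in hand: centre x 0.0022 width 0.1147 foot z 0.106 plane [-0.0012 -0.0001  0.0039]
keeper [ 549.2 -401.5] [88.7 34.4]
keeper [ 545.6 -268.7] [88.4 51.1]
keeper [541.3 -89.5] [32.6 87.8]
tcp [ 0.4236 -0.3002  0.3036] edges world [ 0.4572 -0.3548  0.2654] [ 0.4551 -0.2401  0.2652]
[[-0.018  0.821  0.57 ]
 [ 1.     0.016  0.009]
 [-0.002  0.57  -0.822]]
[-1.09  0.1   1.86  0.66  0.99 -1.43]
[{"dx":-0.02,"dy":-0.006,"dz":-0.002,"wx":0,"wy":0,"wz":0,"grip":1},{"dx":-0.022,"dy":-0.008,"dz":-0.004,"wx":-0.005,"wy":0.005,"wz":-0.005,"grip":1}]
end [ 0.4094 -0.3403  0.3004]
```

```bash
python3 - <<'E'
from pl import *
T=tool(35,.025); zb=-T[:,2]; F=np.array([.4945,-.3428,.115])
plan([(F+zb*.14,T,False),(F+zb*.03,T,False)],step=.024,turn=.06,q=.001,grip=1)
E
```

```text
[{"dx":-0.012,"dy":-0.013,"dz":0.014,"wx":0,"wy":0,"wz":0,"grip":1},{"dx":-0.011,"dy":-0.012,"dz":0.013,"wx":0,"wy":0,"wz":0,"grip":1},{"dx":-0.012,"dy":-0.013,"dz":0.014,"wx":-0.005,"wy":0.005,"wz":-0.005,"grip":1},{"dx":-0.012,"dy":-0.013,"dz":0.014,"wx":0,"wy":0,"wz":0,"grip":1},{"dx":0,"dy":0,"dz":0.022,"wx":0,"wy":0,"wz":0,"grip":1}]
[{"dx":0,"dy":0,"dz":0.022,"wx":0,"wy":0,"wz":0,"grip":1},{"dx":0,"dy":0,"dz":0.022,"wx":0,"wy":0,"wz":0,"grip":1},{"dx":0,"dy":0,"dz":0.022,"wx":0,"wy":0,"wz":0,"grip":1},{"dx":0,"dy":0,"dz":0.022,"wx":0,"wy":0,"wz":0,"grip":1}]
end [ 0.4771 -0.3435  0.1391]
```

```bash

python3 -m handwheel '[{"dx":-0.012,"dy":-0.013,"dz":0.014,"wx":0,"wy":0,"wz":0,"grip":1},{"dx":-0.011,"dy":-0.012,"dz":0.013,"wx":0,"wy":0,"wz":0,"grip":1},{"dx":-0.012,"dy":-0.013,"dz":0.014,"wx":-0.005,"wy":0.005,"wz":-0.005,"grip":1},{"dx":-0.012,"dy":-0.013,"dz":0.014,"wx":0,"wy":0,"wz":0,"grip":1},{"dx":0,"dy":0,"dz":0.022,"wx":0,"wy":0,"wz":0,"grip":1}]'
python3 -m handwheel '[{"dx":0,"dy":0,"dz":0.022,"wx":0,"wy":0,"wz":0,"grip":1},{"dx":0,"dy":0,"dz":0.022,"wx":0,"wy":0,"wz":0,"grip":1},{"dx":0,"dy":0,"dz":0,"wx":0,"wy":0,"wz":0,"grip":1}]'
python3 - <<'E'
from hand import *
inhand(.12); print(observe()["joints"].round(2))
T=tool(35,.025); zb=-T[:,2]; F=np.array([.4945,-.3428,.115])
plan([(F+zb*.02,T,False),(F,T,False)],step=.016,turn=.06,q=.001,grip=1)
E
```

```text
time_s: 22.05
position: [0.4268, -0.3438, 0.2113]
tool_rot: [1.848, 1.9, 0.599]
ft_force: [0.1, 0.1, -1.0]
gripper_width: 0.0101
finger_force: 35.0
time_s: 22.35
position: [0.4531, -0.3405, 0.1744]
tool_rot: [1.849, 1.905, 0.603]
ft_force: [-1.0, -0.4, -0.6]
gripper_width: 0.0099
finger_force: 35.0
in hand: centre x 0.0037 width 0.1109 foot z 0.1071 plane [0.0015 0.0024 0.0036]
keeper [ 549.2 -401.4] [88.1 33.6]
keeper [ 545.4 -266.8] [88.3 54.4]
keeper [541.4 -89.6] [32.7 88. ]
tcp [ 0.4531 -0.3405  0.1744] edges world [ 0.4875 -0.3911  0.1362] [ 0.4841 -0.2803  0.1364]
[[-0.031  0.819  0.573]
 [ 1.     0.024  0.019]
 [ 0.002  0.573 -0.819]]
[-1.09  0.38  1.93  0.87  0.74 -1.75]
[{"dx":-0.001,"dy":0,"dz":0.013,"wx":0,"wy":0,"wz":0,"grip":1},{"dx":-0.001,"dy":0,"dz":0.014,"wx":0,"wy":0,"wz":0,"grip":1},{"dx":0,"dy":-0.001,"dz":0.013,"wx":0,"wy":-0.005,"wz":0.005,"grip":1},{"dx":-0.001,"dy":0,"dz":0.014,"wx":0,"wy":0,"wz":0,"grip":1},{"dx":0,"dy":0,"dz":0.01,"wx":0,"wy":0,"wz":0,"grip":1}]
[{"dx":0,"dy":0,"dz":0.01,"wx":0,"wy":0,"wz":0,"grip":1}]
end [ 0.4946 -0.3427  0.1145]
```

```bash

python3 -m handwheel '[{"dx":-0.001,"dy":0,"dz":0.013,"wx":0,"wy":0,"wz":0,"grip":1},{"dx":-0.001,"dy":0,"dz":0.014,"wx":0,"wy":0,"wz":0,"grip":1},{"dx":0,"dy":-0.001,"dz":0.013,"wx":0,"wy":-0.005,"wz":0.005,"grip":1},{"dx":-0.001,"dy":0,"dz":0.014,"wx":0,"wy":0,"wz":0,"grip":1},{"dx":0,"dy":0,"dz":0,"wx":0,"wy":0,"wz":0,"grip":1}]'
python3 - <<'E'
from pl import *
p,M=cur(); print(M.round(3),"foot",(p+M@[.0022,-.001,.1055]).round(4))
E
```

```text
time_s: 22.9
position: [0.4841, -0.3446, 0.1309]
tool_rot: [1.851, 1.895, 0.598]
ft_force: [-0.7, -0.4, -0.6]
gripper_width: 0.0093
finger_force: 35.0
[[-0.023  0.818  0.575]
 [ 1.     0.02   0.012]
 [-0.002  0.575 -0.818]] foot [ 0.5439 -0.3412  0.044 ]
```

```bash

python3 -m handwheel '[{"dx":0.002,"dy":0,"dz":0.008,"wx":0,"wy":0,"wz":0,"grip":1},{"dx":0,"dy":0,"dz":0.008,"wx":0,"wy":0,"wz":0,"grip":1},{"dx":0,"dy":0,"dz":0,"wx":0,"wy":0,"wz":0,"grip":1}]'
python3 -m handwheel '[{"dx":0,"dy":0,"dz":0.003,"wx":0,"wy":0,"wz":0,"grip":1},{"dx":0,"dy":0,"dz":0,"wx":0,"wy":0,"wz":0,"grip":1}]'
python3 - <<'E'
from pl import *
p,M=cur(); print(M.round(3),"foot",(p+M@[.0022,-.001,.1055]).round(4))
E
```

```text
time_s: 23.2
position: [0.493, -0.3427, 0.1187]
tool_rot: [1.85, 1.895, 0.597]
ft_force: [0.3, 0.6, -1.4]
gripper_width: 0.0097
finger_force: 35.0
time_s: 23.4
position: [0.4945, -0.3429, 0.1169]
tool_rot: [1.85, 1.894, 0.597]
ft_force: [-0.7, 0.3, -1.0]
gripper_width: 0.0098
finger_force: 35.0
[[-0.023  0.817  0.576]
 [ 1.     0.02   0.01 ]
 [-0.003  0.576 -0.818]] foot [ 0.5544 -0.3396  0.03  ]
```

```bash

python3 -m handwheel '[{"dx":0,"dy":0.004,"dz":0.001,"wx":0.04,"wy":0,"wz":0,"grip":1},{"dx":0,"dy":0.004,"dz":0.001,"wx":0.04,"wy":0,"wz":0,"grip":1},{"dx":0,"dy":0.004,"dz":0.001,"wx":0.04,"wy":0,"wz":0,"grip":1},{"dx":0,"dy":0,"dz":0,"wx":0,"wy":0,"wz":0,"grip":1}]'
python3 -m handwheel '[{"dx":0,"dy":0.004,"dz":0.001,"wx":0.04,"wy":0,"wz":0,"grip":1},{"dx":0,"dy":0.004,"dz":0.001,"wx":0.04,"wy":0,"wz":0,"grip":1},{"dx":0,"dy":0.004,"dz":0.001,"wx":0.04,"wy":0,"wz":0,"grip":1},{"dx":0,"dy":0,"dz":0,"wx":0,"wy":0,"wz":0,"grip":1}]'
python3 - <<'E'
from pl import *
p,M=cur(); print(M.round(3),"foot",(p+M@[.0022,-.001,.1055]).round(4))
E
```

```text
time_s: 23.8
position: [0.5072, -0.343, 0.1219]
tool_rot: [1.921, 1.969, 0.491]
ft_force: [0.6, 0.1, -0.7]
gripper_width: 0.0103
finger_force: 35.0
time_s: 24.2
position: [0.519, -0.3426, 0.1242]
tool_rot: [1.992, 2.041, 0.383]
ft_force: [-6.7, -4.4, 11.0]
gripper_width: 0.0096
finger_force: 35.0
[[-0.024  0.93   0.366]
 [ 1.     0.024  0.005]
 [-0.004  0.366 -0.931]] foot [ 0.5567 -0.3399  0.0257]
```

```bash

python3 -m handwheel '[{"dx":0,"dy":0.001,"dz":-0.001,"wx":0.03,"wy":0,"wz":0,"grip":1},{"dx":0,"dy":0.004,"dz":0,"wx":0.04,"wy":0,"wz":0,"grip":1},{"dx":0,"dy":0.004,"dz":0,"wx":0.04,"wy":0,"wz":0,"grip":1},{"dx":0,"dy":0,"dz":0,"wx":0,"wy":0,"wz":0,"grip":1}]'
python3 -m handwheel '[{"dx":0,"dy":0.004,"dz":0,"wx":0.04,"wy":0,"wz":0,"grip":1},{"dx":0,"dy":0.004,"dz":0,"wx":0.04,"wy":0,"wz":0,"grip":1},{"dx":0,"dy":0.004,"dz":0,"wx":0.04,"wy":0,"wz":0,"grip":1},{"dx":0,"dy":0,"dz":0,"wx":0,"wy":0,"wz":0,"grip":1}]'
python3 - <<'E'
from pl import *
p,M=cur(); print(M.round(3),"foot",(p+M@[.0022,-.001,.1055]).round(4))
E
```

```text
time_s: 24.6
position: [0.5272, -0.342, 0.1275]
tool_rot: [2.054, 2.105, 0.278]
ft_force: [0.1, -2.8, 4.2]
gripper_width: 0.0099
finger_force: 35.0
time_s: 25.0
position: [0.5387, -0.3415, 0.1297]
tool_rot: [2.119, 2.172, 0.156]
ft_force: [-0.3, -3.0, 7.1]
gripper_width: 0.0097
finger_force: 35.0
[[-0.025  0.989  0.145]
 [ 1.     0.025  0.002]
 [-0.002  0.145 -0.989]] foot [ 0.5529 -0.3391  0.0251]
```

```bash

python3 -m handwheel '[{"dx":-0.001,"dy":0.004,"dz":-0.001,"wx":0.04,"wy":0,"wz":0,"grip":1},{"dx":0,"dy":0.004,"dz":0,"wx":0.04,"wy":0,"wz":0,"grip":1},{"dx":0,"dy":0.004,"dz":0,"wx":0.04,"wy":0,"wz":0,"grip":1},{"dx":0,"dy":0,"dz":0,"wx":0,"wy":0,"wz":0,"grip":1}]'
python3 -m handwheel '[{"dx":0,"dy":0.004,"dz":0,"wx":0.04,"wy":0,"wz":0,"grip":1},{"dx":0,"dy":0.004,"dz":0,"wx":0.04,"wy":0,"wz":0,"grip":1},{"dx":0,"dy":0.003,"dz":0,"wx":0.025,"wy":0,"wz":0,"grip":1},{"dx":0,"dy":0,"dz":0,"wx":0,"wy":0,"wz":0,"grip":1}]'
python3 - <<'E'
from pl import *
p,M=cur(); print(M.round(3),"foot",(p+M@[.0022,-.001,.1055]).round(4))
E
```

```text
time_s: 25.4
position: [0.5501, -0.3419, 0.1313]
tool_rot: [2.182, 2.236, 0.027]
ft_force: [-0.2, -0.5, -0.5]
gripper_width: 0.0096
finger_force: 35.0
time_s: 25.8
position: [0.5606, -0.3417, 0.131]
tool_rot: [-2.155, -2.207, 0.089]
ft_force: [0.7, 0.1, -1.6]
gripper_width: 0.0099
finger_force: 35.0
[[-0.024  0.996 -0.08 ]
 [ 1.     0.024 -0.003]
 [-0.001 -0.08  -0.997]] foot [ 0.5511 -0.3398  0.026 ]
```

```bash

python3 -m handwheel '[{"dx":0,"dy":0.002,"dz":0.001,"wx":0,"wy":0,"wz":0,"grip":1},{"dx":0,"dy":0.002,"dz":0.001,"wx":0,"wy":0,"wz":0,"grip":1},{"dx":0,"dy":0,"dz":0,"wx":0,"wy":0,"wz":0,"grip":1}]'
python3 -m handwheel '[{"dx":0,"dy":0.001,"dz":0.001,"wx":0,"wy":0,"wz":0,"grip":1},{"dx":0,"dy":0.001,"dz":0.001,"wx":0,"wy":0,"wz":0,"grip":1},{"dx":0,"dy":0,"dz":0,"wx":0,"wy":0,"wz":0,"grip":1}]'
```

```text
time_s: 26.1
position: [0.5643, -0.3422, 0.1296]
tool_rot: [-2.157, -2.206, 0.092]
ft_force: [-0.3, 0.3, -1.5]
gripper_width: 0.0097
finger_force: 35.0
time_s: 26.4
position: [0.5666, -0.3426, 0.129]
tool_rot: [-2.158, -2.207, 0.094]
ft_force: [-5.1, 1.5, 17.5]
gripper_width: 0.0098
finger_force: 35.2
```

Contact with the back and the floor. Release, rise and move aside, then check.

```bash

python3 -m handwheel '[{"dx":0,"dy":0,"dz":0,"wx":0,"wy":0,"wz":0,"grip":0.4},{"dx":0,"dy":0,"dz":0,"wx":0,"wy":0,"wz":0,"grip":0.4},{"dx":0,"dy":0,"dz":0,"wx":0,"wy":0,"wz":0,"grip":0.4},{"dx":0,"dy":0,"dz":0,"wx":0,"wy":0,"wz":0,"grip":0.4}]'
python3 -m handwheel '[{"dx":0,"dy":0,"dz":-0.02,"wx":0,"wy":0,"wz":0,"grip":0.4},{"dx":0,"dy":0,"dz":-0.04,"wx":0,"wy":0,"wz":0,"grip":0.4},{"dx":0,"dy":0,"dz":-0.04,"wx":0,"wy":0,"wz":0,"grip":0.4},{"dx":0,"dy":-0.02,"dz":-0.04,"wx":0,"wy":0,"wz":0,"grip":0.4},{"dx":0,"dy":-0.04,"dz":-0.02,"wx":0,"wy":0,"wz":0,"grip":0.4}]'
python3 -m handwheel '[{"dx":0.02,"dy":-0.03,"dz":0,"wx":0,"wy":0,"wz":0,"grip":0.4},{"dx":0.03,"dy":-0.02,"dz":0,"wx":-0.03,"wy":0,"wz":0,"grip":0.4},{"dx":0.04,"dy":0,"dz":0,"wx":-0.03,"wy":0,"wz":0,"grip":0.4},{"dx":0.04,"dy":0,"dz":0,"wx":-0.02,"wy":0,"wz":0,"grip":0.4},{"dx":0.04,"dy":0,"dz":0,"wx":0,"wy":0,"wz":0,"grip":0.4}]'
python3 -m handwheel '[{"dx":0.04,"dy":0,"dz":0,"wx":0,"wy":0,"wz":0,"grip":0.4},{"dx":0.04,"dy":0,"dz":0,"wx":0,"wy":0,"wz":0,"grip":0.4},{"dx":0.04,"dy":0,"dz":0,"wx":0,"wy":0,"wz":0,"grip":0.4},{"dx":0,"dy":0,"dz":0,"wx":0,"wy":0,"wz":0,"grip":0.4}]'
python3 - <<'E'
from seat import *; from face import *; from pl import *
seat(-.0935,.12,"narrow"); P=np.load("P.npy"); face(P,-.0935,.12); face(P,.071,.165)
B=(abs(P[...,0]-.507)<.03)&(abs(P[...,1]+.011)<.04)&(P[...,2]>.14)&(P[...,2]<.18); q=P[B]; print("handle",len(q),np.median(q,0).round(4) if len(q) else "")
p,M=cur(); print(p.round(4),M.round(3),observe()["joints"].round(2))
E
```

```text
time_s: 26.8
position: [0.5664, -0.3422, 0.1274]
tool_rot: [-2.157, -2.206, 0.093]
ft_force: [-0.2, -0.3, 0.2]
gripper_width: 0.0273
finger_force: 0.0
time_s: 27.3
position: [0.5215, -0.3431, 0.2947]
tool_rot: [-2.158, -2.211, 0.092]
ft_force: [-0.2, -0.4, 0.4]
gripper_width: 0.0278
finger_force: 0.0
time_s: 27.8
position: [0.4653, -0.1726, 0.2956]
tool_rot: [2.196, 2.244, -0.004]
ft_force: [0.4, -0.1, -0.0]
gripper_width: 0.0274
finger_force: 0.0
time_s: 28.2
position: [0.4627, -0.0501, 0.2951]
tool_rot: [2.192, 2.25, -0.004]
ft_force: [0.0, -1.3, -0.1]
gripper_width: 0.0277
finger_force: 0.0
narrow 353 z pct [0.0681 0.0968 0.1306 0.1492 0.1549] x of top [0.003  0.0067 0.0145]
-0.128 60 x 0.0033 z 0.1293
-0.108 71 x 0.0038 z 0.1283
-0.088 74 x 0.0041 z 0.1317
-0.068 75 x 0.0043 z 0.1348
face n 226 dx/dy deg 0.03 lean back deg 5.61 x front at mid -0.0002 top strip 115 [ 0.0102 -0.0931  0.1516]
face n 194 dx/dy deg 0.01 lean back deg 5.59 x front at mid 0.0003 top strip 103 [0.0102 0.0428 0.1512]
handle 0 
[ 0.4632 -0.0521  0.2951] [[-0.026  1.    -0.001]
 [ 1.     0.026 -0.003]
 [-0.003 -0.001 -1.   ]] [-0.24  0.19  1.59 -0.    1.36 -0.26]
```

View pics/seat_narrow.png

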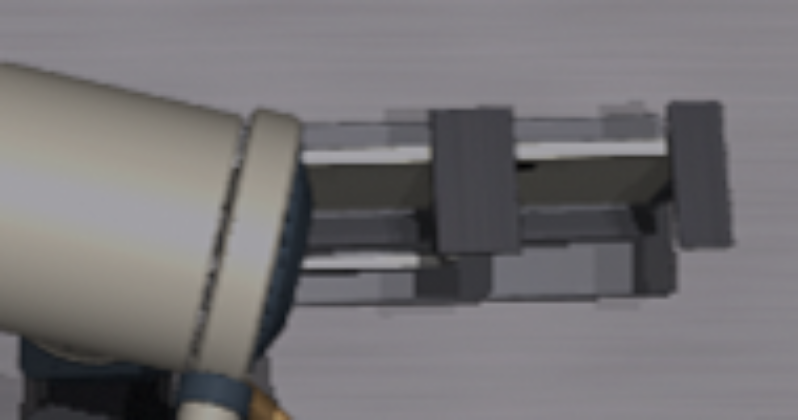

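Both boards are seated: bright top strips at (365,155) and (590,150), about 5.6° lean, both tops at z 0.151. Next, take the handle.

```bash

python3 -m handwheel '[{"dx":0.02,"dy":0.022,"dz":0,"wx":0,"wy":0,"wz":0,"grip":-0.2},{"dx":0.02,"dy":0.023,"dz":0,"wx":0,"wy":0,"wz":0,"grip":-0.2},{"dx":0,"dy":0,"dz":0.04,"wx":0,"wy":0,"wz":0,"grip":-0.2},{"dx":0,"dy":0,"dz":0.04,"wx":0,"wy":0,"wz":0,"grip":-0.2},{"dx":0,"dy":0,"dz":0,"wx":0,"wy":0,"wz":0,"grip":-0.2}]'
python3 - <<'E'
from pl import *
p,M=cur(); print(p.round(4)); plan([([.5065,-.011,.144],M,False)],step=.03,q=.001,grip=-.2)
E
```

```text
time_s: 28.75
position: [0.5049, -0.0136, 0.2109]
tool_rot: [-2.194, -2.242, 0.013]
ft_force: [-0.9, 0.0, -0.0]
gripper_width: 0.0547
finger_force: 0.0
[ 0.5049 -0.0136  0.2109]
[{"dx":0.001,"dy":0.001,"dz":0.022,"wx":0,"wy":0,"wz":0,"grip":-0.2},{"dx":0.001,"dy":0.001,"dz":0.023,"wx":0,"wy":0,"wz":0,"grip":-0.2},{"dx":0.001,"dy":0,"dz":0.022,"wx":0,"wy":0,"wz":0,"grip":-0.2}]
end [ 0.5062 -0.0107  0.1439]
```

```bash

python3 -m handwheel '[{"dx":0.001,"dy":0.001,"dz":0.022,"wx":0,"wy":0,"wz":0,"grip":-0.2},{"dx":0.001,"dy":0.001,"dz":0.023,"wx":0,"wy":0,"wz":0,"grip":-0.2},{"dx":0.001,"dy":0,"dz":0.022,"wx":0,"wy":0,"wz":0,"grip":-0.2},{"dx":0,"dy":0,"dz":0,"wx":0,"wy":0,"wz":0,"grip":1},{"dx":0,"dy":0,"dz":0,"wx":0,"wy":0,"wz":0,"grip":1}]' 12
python3 -m handwheel '[{"dx":0,"dy":0,"dz":0,"wx":0,"wy":0,"wz":0,"grip":1},{"dx":0,"dy":0,"dz":0,"wx":0,"wy":0,"wz":0,"grip":1},{"dx":0,"dy":0,"dz":0,"wx":0,"wy":0,"wz":0,"grip":1},{"dx":0,"dy":0,"dz":0,"wx":0,"wy":0,"wz":0,"grip":1},{"dx":0,"dy":0,"dz":0,"wx":0,"wy":0,"wz":0,"grip":1}]' 12
```

```text
time_s: 29.25
position: [0.51, -0.011, 0.1493]
tool_rot: [2.195, 2.244, -0.004]
ft_force: [0.7, 0.2, 0.3]
gripper_width: 0.0417
finger_force: 0.0
time_s: 29.75
position: [0.5095, -0.0104, 0.1485]
tool_rot: [2.195, 2.245, -0.004]
ft_force: [-1.8, 0.1, 9.2]
gripper_width: 0.0154
finger_force: 12.0
```

```bash

python3 -m handwheel '[{"dx":-0.008,"dy":0,"dz":0,"wx":0,"wy":0,"wz":0,"grip":1},{"dx":-0.008,"dy":0,"dz":0,"wx":0,"wy":0,"wz":0,"grip":1},{"dx":-0.006,"dy":0,"dz":0,"wx":0,"wy":0,"wz":0,"grip":1},{"dx":-0.004,"dy":0,"dz":0,"wx":0,"wy":0,"wz":0,"grip":1},{"dx":0,"dy":0,"dz":0,"wx":0,"wy":0,"wz":0,"grip":1}]'
python3 -m handwheel '[{"dx":-0.002,"dy":0,"dz":0,"wx":0,"wy":0,"wz":0,"grip":1},{"dx":-0.001,"dy":0,"dz":0,"wx":0,"wy":0,"wz":0,"grip":1},{"dx":0,"dy":0,"dz":0,"wx":0,"wy":0,"wz":0,"grip":1}]'
```

```text
time_s: 30.25
position: [0.5101, -0.0369, 0.1485]
tool_rot: [2.195, 2.244, -0.005]
ft_force: [-1.6, -0.9, 6.4]
gripper_width: 0.0159
finger_force: 12.0
time_s: 30.55
position: [0.5101, -0.0388, 0.1485]
tool_rot: [2.196, 2.245, -0.003]
ft_force: [-1.9, 6.6, 8.3]
gripper_width: 0.0157
finger_force: 12.0
```

Travelled 28.4 mm and met the stop (+6.6 N). Release, rise and check.

```bash

python3 -m handwheel '[{"dx":0,"dy":0,"dz":0,"wx":0,"wy":0,"wz":0,"grip":0},{"dx":0,"dy":0,"dz":0,"wx":0,"wy":0,"wz":0,"grip":0},{"dx":0,"dy":0,"dz":0,"wx":0,"wy":0,"wz":0,"grip":0},{"dx":0,"dy":0,"dz":-0.02,"wx":0,"wy":0,"wz":0,"grip":0},{"dx":0,"dy":0,"dz":-0.04,"wx":0,"wy":0,"wz":0,"grip":0}]'
python3 -m handwheel '[{"dx":0,"dy":0,"dz":-0.04,"wx":0,"wy":0,"wz":0,"grip":0},{"dx":0.04,"dy":-0.02,"dz":-0.03,"wx":0,"wy":0,"wz":0,"grip":0},{"dx":0.04,"dy":-0.02,"dz":0,"wx":0,"wy":0,"wz":0,"grip":0},{"dx":0.04,"dy":-0.01,"dz":0,"wx":0,"wy":0,"wz":0,"grip":0},{"dx":0.04,"dy":0,"dz":0,"wx":0,"wy":0,"wz":0,"grip":0}]' >/dev/null
python3 -m handwheel '[{"dx":0.04,"dy":0,"dz":0,"wx":0,"wy":0,"wz":0,"grip":0},{"dx":0.04,"dy":0,"dz":0,"wx":0,"wy":0,"wz":0,"grip":0},{"dx":0.04,"dy":0,"dz":0,"wx":0,"wy":0,"wz":0,"grip":0},{"dx":0.03,"dy":0,"dz":0,"wx":0,"wy":0,"wz":0,"grip":0},{"dx":0,"dy":0,"dz":0,"wx":0,"wy":0,"wz":0,"grip":0}]'
python3 - <<'E'
from seat import *; from face import *
seat(.071,.165,"end"); P=np.load("P.npy"); face(P,-.0935,.12); face(P,.071,.165)
B=(abs(P[...,0]-.507)<.03)&(abs(P[...,1]+.03)<.05)&(P[...,2]>.15)&(P[...,2]<.18); q=P[B]; print("handle",len(q),np.median(q,0).round(4) if len(q) else "")
E
```

```text
time_s: 31.05
position: [0.5083, -0.039, 0.2065]
tool_rot: [-2.194, -2.244, 0.01]
ft_force: [1.9, 0.4, -0.4]
gripper_width: 0.0455
finger_force: 0.0
time_s: 32.05
position: [0.4542, 0.2701, 0.2746]
tool_rot: [2.192, 2.249, -0.005]
ft_force: [0.1, -1.5, -0.3]
gripper_width: 0.0457
finger_force: 0.0
end 570 z pct [0.0687 0.0971 0.13   0.1492 0.1546] x of top [0.0034 0.0072 0.0152]
0.013 59 x 0.0037 z 0.1268
0.033 72 x 0.0043 z 0.1299
0.053 72 x 0.0041 z 0.1276
0.073 70 x 0.0042 z 0.1314
0.093 75 x 0.0043 z 0.1333
0.113 78 x 0.0044 z 0.1369
0.133 35 x 0.0038 z 0.1364
face n 226 dx/dy deg 0.26 lean back deg 5.63 x front at mid -0.0002 top strip 117 [ 0.01   -0.096   0.1511]
face n 361 dx/dy deg -0.12 lean back deg 5.43 x front at mid 0.0002 top strip 183 [0.0106 0.0733 0.1511]
handle 78 [ 0.5105 -0.0433  0.1677]
```

View pics/seat_end.png

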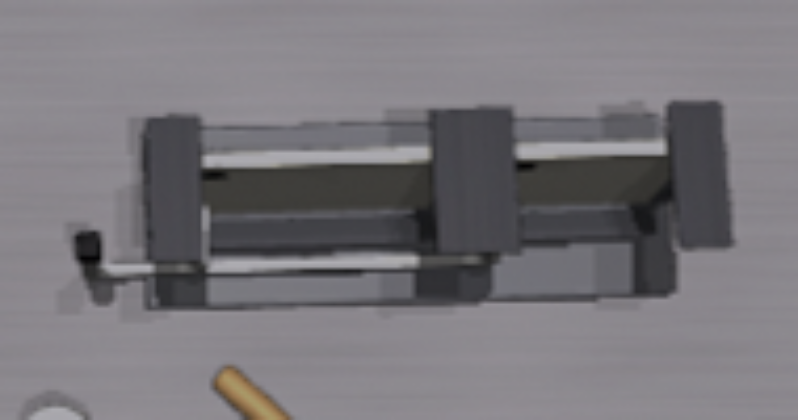

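The final view shows both boards upright under the keepers, and the handle at (88,245) has moved about 27 mm, up to its stop. The gripper is clear.

```bash
python3 -c "
from h import *
P=np.load('P.npy'); B=(abs(P[...,0]-.507)<.03)&(P[...,1]>-.06)&(P[...,1]<.02)&(P[...,2]>.155)&(P[...,2]<.18); print(np.median(P[B],0).round(4))
print(job_done())"
```

```text
[ 0.5086 -0.0383  0.1665]
the job is handed in; nothing more can be done
None
```

Both boards are seated in their own bays, leaning back about 5.5°; the locking bar was slid about 27 mm to its stop and released, and the job was handed in at about 32 s, though it returned no verdict.

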